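Pile measured angle brackets crosswise

TASK

Pile the two measured angle brackets, the one on the sloped rest and the one on the glass stage, onto the bracket on the green pad, one by one. Keep every boss up and turn each bracket half round from the one beneath it, so that the bosses sit at opposite corners, the arm ends lie on arm ends and the square outlines line up neatly; each must lie flat and be let go before the next goes on. Set them down gently rather than dropping them, do not shift the bottom bracket, and leave the mouse, the loupe and the wooden box alone.

Things in the scene. Friction and masses are not known exactly. Their poses are not given: they have to be found in the camera images.
- bracket_base: Bottom bracket, loose, flat on the pad, yaw within 55 deg. Flat aluminium L in a 100x100 mm outline: two arms 100 long (outside), 40 wide, 14 thick; brass boss, 30 across, 7 high, on the corner at (-30,-30) mm. Origin: outline centre, on the underside; z up from the plate. Arms: along x (y -50..-10) and along y (x -50..-10); open quarter x,y -10..50. Mass centre (-12,-12,7).
- bracket_slope: L bracket, same shape and axes as bracket_base, 0.18 to 0.33 kg like the other two. It lies boss up on the 30 degree sloped rest, its x axis pointing straight up the slope (z is the slope's normal) and its low edge, with the boss, against the rest's ledge; so the arm along x runs up the slope.
- bracket_stage: L bracket, same shape and axes as bracket_base. It lies flat, boss up, on the stage with the glass disc, yaw within about 55 degrees.
- bracket_slope_boss (a point): centre of the top of the slope bracket's brass boss, 21 mm above its underside
- bracket_stage_boss (a point): centre of the top of the stage bracket's brass boss, 21 mm above its underside
- bracket_base_boss (a point): centre of the top of the bottom bracket's brass boss, 21 mm above its underside
- stand: fixed dark grey sloped rest, 140 x 130 mm foot; origin centre of its underside. Its 130 x 130 mm plane rises at 30 degrees along the rest's +x (low edge towards the robot, yaw within 17 degrees); plane middle 55 mm above the bench over the origin, top edge 88 mm high. A ledge 8 mm high runs along the low edge. The bracket's origin is 6.5 mm down-slope of the middle.
- stage: fixed low measuring stage, 170 x 170 mm, flat light-grey top with a green glass disc, top 40 mm above the bench, a short grey knob at one side; origin centre of its underside
- pad: fixed green pad, 160 x 160 mm, top 10 mm above the bench; origin centre of its underside. The bottom bracket starts within about 5 mm of its middle. Rest, stage and pad swap places between runs.
- mouse: black computer mouse, 105 x 60 x 32 mm, origin centre of underside. Loose; leave alone.
- loupe: black eyepiece loupe standing up, 44 mm across, 46 mm high, origin centre of underside. Loose; leave alone.
- gauge_box: closed wooden gauge-block box, 70 x 110 x 34 mm, origin centre of underside, nearest the robot. Loose; leave alone.
Things that resemble listed ones, but are neither listed nor needed, are in the scene too. Leave any purple look-alike of the bracket_base alone.

How it is judged:
By the outcome, as a careful person would: the job done as asked, in the order asked, and still so for the second after the job is handed in, with the robot touching nothing.
It also fails if it takes over 59 s, if anything falls off the work surface, if the arm or the gripper's body presses on something with over 40 N, if the wrist force passes 120 N, or if a joint passes its speed limit or range.

ROBOT

A 6-joint arm with a two-finger parallel gripper is mounted at the origin on the work surface. World frame = base frame: x ahead of the robot, y to its left, z up, the work surface at z = 0. Lengths are in m, angles in rad, forces in N, time in s.
With the tool pointing down it reaches from about 0.3 to 0.875 m from the base axis. Payload 6.4 kg.
Tool frame: the origin (TCP) lies at the centre of the arm's flange, where the gripper is bolted on; the fingertips stand 166 mm ahead of it and the grasp point (between the pads) lies 147 mm ahead of it; z points along the fingers, y is the line along which they close (so a half turn about z gives the same grasp; the last joint's range is limited). The gripper opens to 88 mm and grips with 3 to 60 N. Pads are 18 mm wide; open, the fingers measure 123 mm over their backs; the gripper's body (75 mm by 187 mm) begins 45 mm behind the grasp point.
Start: joints at [-1.395, 0.181, 1.607, -0, 1.354, -0.206], TCP at [0.214, -0.534, 0.405] pointing down, gripper open.
Joint ranges: [-2.99, 2.99], [-0.89, 2.07], [0.3, 2.58], [-1.14, 4.28], [0, 2.63], [-3.12, 3.12]. Speed limits (rad/s): [2.57, 2.57, 3.01, 3.14, 3.14, 3.14].

INTERFACE

Orientations are given as a 3x3 rotation matrix whose columns are the frame's x, y, z axes.
In Python, from cell import bot gives the robot as it stands.
- The arm moves only by the shell command python3 -m handwheel 'ROWS' [OPENING] [FORCE]. ROWS is JSON, a list of rows, each an object of numbers: "dx", "dy", "dz": the shift along the tool's x, y, z each as a share of 0.8 m, from -1 to 1; "rx", "ry", "rz": the turn, a rotation vector about the tool's x, y, z each as a share of 30 degrees, from -1 to 1. A call has 1 to 5 rows; each row is the pose to reach, as a shift and turn from the pose commanded when the call began, along the tool's axes at that moment; what a row does not reach only later rows make up. A row lasts 1/10 s, in which the tool goes at most 50 mm and 8.59 degrees, less where a joint would pass 70% of its speed; a pose out of reach is approached as far as the arm can. A call with a number of a shift or a turn outside -1 to 1 is refused whole. A call with a gripper value outside its range is refused whole. OPENING is the opening, from 0 (shut) to 1 (fully open), set as the call begins (- or left out, the last holds). The fingers move at their own pace and stop on an object; FORCE is the grip in N (left out, the last holds). Time passes only in rows, so rows that repeat a pose let the fingers close. It gives the time, the measured TCP pose, the force, the opening and the grip force at its end, in the units of the state.
- bot.state(): the state, without advancing time (a new reading comes with each control period).
- bot.snapshot(name): name is "side" or "top" or "wrist"; returns (picture, depth): 400x640x3 uint8, red, green, blue; 400x640 float32, m along the optical axis (not along the pixel's ray), 0 where there is no reading.
- bot.camera_model(name): a dict with "K" (3x3 intrinsics, pixels), "T" (4x4, takes a point from camera to world coordinates). Camera axes: x right, y down, z forward; pixel columns grow to the right and rows downward; lengths in m; the calibration is good to about 2 mm. A picture is of the moment at which its call begins: read the wrist's pose just before it. camera_model takes no time and is no camera call; for the wrist camera it gives the pose at the moment of the call.
- bot.job_done(): hands the job in; it is judged then, once.
Trained networks look in the newest picture that a camera, given by its name, has taken for a name from the list of things; names that differ only in an ending like _2 or _b are one class to them, and where a whole thing is asked for, a point or a joint stands for the part that bears it (a point fixed in the world has none). Each returns a list of dicts, best first, with "p" (0 to 1); they miss things now and then, are a little off and sometimes report something else, mostly with a low value. They report only what shows in the picture. A call takes as long as a camera call. They do not tell look-alikes from the thing itself.
- bot.silhouettes(target, camera): "pixels" (400x640 bool, what is visible of it) and "bbox" ([left, top, right, bottom] in pixels, round what is visible of it).
The state is a dict: "time": time; "q": joint angles; "joint_velocities": joint speeds; "effort": joint torques, N m; "eef_pos": TCP position; "tool_rot": TCP orientation; "contact_force": force on the tool from outside, world axes, zero at the start; "wrist_torque": the same for the moment, N m; "opening": finger opening in m; "gripper_force": force on a finger pad.
Only numpy, scipy, OpenCV 4.12 (cv2) and the standard library are available. Lean on these libraries where they do the work, as an engineer would, in place of code of your own. Each camera call takes 0.05 s, during which the arm holds its last target. There are 200 camera calls.

## Working session

There is one attempt and no reset: what is moved stays moved. The work goes in short steps, Python scripts to look and compute and a shell command to move; the robot and the scene stay as the last step left them, time stands still between calls to the robot, and variables do not carry over. Pictures are saved under pics/ and viewed, at most 13 in all, crops included, and the job is handed in when it is done.

```bash
ls; mkdir -p pics
python3 - <<'E'
from cell import bot
import cv2,numpy as np
ims=[]
for c in("top","side"):
    im,d=bot.snapshot(c); np.savez(f"{c}.npz",im=im,d=d,**bot.camera_model(c))
    cv2.imwrite(f"pics/{c}0.png",im[:,:,::-1])
    for n in("bracket_base","bracket_slope","bracket_stage","stand","stage","pad","mouse","loupe","gauge_box"):
        r=bot.silhouettes(n,c)
        print(c,n,[(round(x["p"],2),[int(v) for v in x["bbox"]],int(x["pixels"].sum())) for x in r])
    m=bot.camera_model(c);print(np.round(m["K"],1).tolist(),np.round(m["T"],3).tolist())
print(bot.state()["time"])
E
```

```text
pics
top bracket_base [(0.82, [159, 112, 202, 161], 978), (0.75, [315, 84, 358, 120], 977), (0.65, [225, 185, 266, 240], 1121)]
top bracket_slope [(0.93, [436, 205, 476, 252], 1112)]
top bracket_stage [(0.91, [328, 164, 367, 207], 1087)]
top stand [(0.94, [407, 198, 474, 259], 2090)]
top stage []
top pad [(0.74, [204, 178, 273, 251], 2810)]
top mouse [(0.63, [443, 123, 469, 164], 925)]
top loupe [(0.55, [224, 125, 244, 145], 307)]
top gauge_box [(0.9, [331, 244, 381, 288], 1370)]
[[362.7, 0.0, 318.2], [0.0, 362.7, 197.8], [0.0, 0.0, 1.0]] [[0.015, -0.993, 0.118, 0.475], [-1.0, -0.017, -0.024, 0.085], [0.025, -0.117, -0.993, 0.925], [0.0, 0.0, 0.0, 1.0]]
side bracket_base [(0.91, [251, 153, 302, 173], 581), (0.9, [305, 286, 351, 343], 1220), (0.8, [251, 233, 293, 269], 780), (0.77, [167, 225, 204, 267], 866)]
side bracket_slope [(0.79, [404, 139, 427, 179], 470)]
side bracket_stage [(0.16, [256, 237, 293, 272], 957)]
side stand [(0.72, [379, 131, 417, 193], 1215)]
side stage [(0.85, [290, 154, 371, 222], 2285)]
side pad [(0.75, [231, 225, 312, 296], 2362), (0.28, [407, 138, 430, 180], 447), (0.26, [215, 201, 233, 222], 303)]
side mouse [(0.85, [349, 116, 380, 144], 491)]
side loupe [(0.64, [217, 203, 236, 224], 328)]
side gauge_box [(0.76, [362, 202, 404, 245], 1024)]
[[449.7, 0.0, 316.9], [0.0, 449.7, 199.4], [0.0, 0.0, 1.0]] [[-0.681, -0.534, 0.502, -0.04], [-0.733, 0.484, -0.479, 0.665], [0.013, -0.693, -0.72, 0.943], [0.0, 0.0, 0.0, 1.0]]
1.0
```

View pics/top0.png

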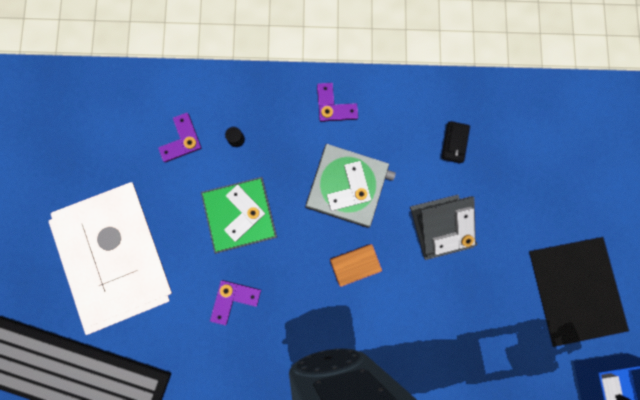

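View pics/side0.png

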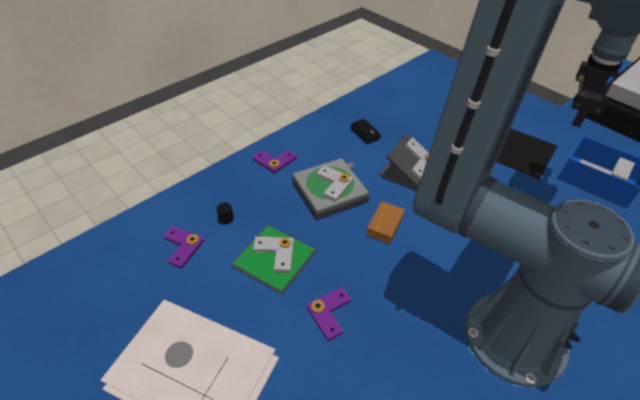

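```bash
cat > h.py <<'E'
import numpy as np,cv2
from scipy.optimize import minimize
from scipy.spatial.transform import Rotation as Ro
BOX=[((-50,50),(-50,-10),(0,14)),((-50,-10),(-50,50),(0,14))]
t=np.linspace(0,2*np.pi,24)
PARTS=[np.array([[x,y,z] for x in b[0] for y in b[1] for z in b[2]])/1e3 for b in BOX]
PARTS.append(np.vstack([np.c_[-30+15*np.cos(t),-30+15*np.sin(t),0*t+z] for z in(14,21)])/1e3)
def pose(p,z,slope):
    return Ro.from_euler('z',p[2]).as_matrix()@(Ro.from_euler('y',-30,degrees=True).as_matrix() if slope else np.eye(3)),np.array([p[0],p[1],z])
def proj(P,K,T):
    c=(P-T[:3,3])@T[:3,:3]; u=c@K.T; return u[:,:2]/u[:,2:]
S=4
def render(p,z,slope,K,T,shape=(400,640)):
    R,o=pose(p,z,slope); m=np.zeros((shape[0]*S,shape[1]*S),np.uint8)
    for P in PARTS:
        uv=proj(P@R.T+o,K,T); h=cv2.convexHull(((uv+.5)*S-.5).round().astype(np.int32))
        cv2.fillConvexPoly(m,h,255)
    return cv2.resize(m,shape[::-1],interpolation=cv2.INTER_AREA)/255.
def fit(mask,p0,z,slope,K,T):
    f=lambda p:np.abs(render(p,z,slope,K,T)-mask).sum()
    best=None
    for s in((.012,.3),(.004,.06),(.0015,.02)):
        sim=np.array([p0]+[np.array(p0)+d for d in np.diag([s[0],s[0],s[1]])])
        r=minimize(f,p0,method='Nelder-Mead',options=dict(initial_simplex=sim,xatol=1e-5,fatol=.01)); p0=r.x
    return p0,r.fun/mask.sum()
def bright(im,bbox,thr,pad=6):
    """white plate or brass within a bbox"""
    hsv=cv2.cvtColor(im,cv2.COLOR_RGB2HSV); l,tp,r,b=[int(v) for v in bbox]
    m=((hsv[...,2]>thr)&(hsv[...,1]<60))|((hsv[...,0]>8)&(hsv[...,0]<32)&(hsv[...,1]>70))
    k=np.zeros_like(m);k[max(0,tp-pad):b+pad,max(0,l-pad):r+pad]=1
    m=(m&k).astype(np.uint8)
    m=cv2.morphologyEx(m,cv2.MORPH_CLOSE,np.ones((5,5)))
    n,lab,st,_=cv2.connectedComponentsWithStats(m)
    return (lab==1+np.argmax(st[1:,4])).astype(float)
def rows(state_R,state_p,R,p):
    """shift/turn in shares from a pose to the target pose"""
    d=state_R.T@(p-state_p)/.8; w=np.degrees((Ro.from_matrix(state_R.T@R)).as_rotvec())/30
    return np.round(d,4),np.round(w,4)
E
python3 - <<'E'
from h import *
from cell import bot
a=np.load('top.npz');im,K,T=a['im'],a['K'],a['T']
for n,bb,p0,z,sl in(("base",[232-8,183,268,242],(.47,.24,.8),.010,0),("stage",[328,164,367,207],(.5,0,.25),.040,0),("slope",[436,205,476,252],(.42,-.25,.1),.05175,1)):
    uvb=np.array([(bb[0]+bb[2])/2,(bb[1]+bb[3])/2,1]);r=T[:3,:3]@np.linalg.inv(K)@uvb;q=T[:3,3]+r*(z+.01-T[2,3])/r[2]
    m=bright(im,bb,200)
    print(n,q.round(3),m.sum(),fit(m,(q[0],q[1],p0[2]),z,sl,K,T))
s=bot.state();W=bot.camera_model("wrist");R=np.array(s["tool_rot"]);p=np.array(s["eef_pos"])
print(R.round(3).tolist(),p.round(4),s["time"],s["opening"])
print("cam in tool",(R.T@W["T"][:3,:3]).round(3).tolist(),(R.T@(W["T"][:3,3]-p)).round(4),W["K"].round(1).tolist())
E
python3 -m handwheel 2>&1 | head -5
```

```text
base [0.542 0.242 0.02 ] 1057.0 (array([0.54244682, 0.26791915, 0.78528433]), np.float64(0.05238651752091565))
stage [ 0.61  -0.008  0.05 ] 1110.0 (array([ 0.61109426, -0.00321809,  0.26140873]), np.float64(0.04927751280692457))
slope [ 0.509 -0.268  0.062] 809.0 (array([ 0.5039248 , -0.26148003,  0.33494479]), np.float64(0.39943769844155214))
[[0.928, 0.373, 0.0], [0.373, -0.928, 0.0], [0.0, -0.0, -1.0]] [ 0.2143 -0.5336  0.4047] 1.0 0.08842088697472417
cam in tool [[-0.001, -0.958, -0.286], [1.0, -0.001, 0.001], [-0.001, -0.286, 0.958]] [0.0747 0.0004 0.021 ] [[291.1, 0.0, 319.6], [0.0, 291.1, 197.8], [0.0, 0.0, 1.0]]
invalid input
```

Run:
```python
import cv2,numpy as np
a=cv2.imread('pics/top0.png')[150:270,190:490]
cv2.imwrite('pics/crop1.png',cv2.resize(a,(800,320),interpolation=cv2.INTER_CUBIC))
```

```text
(no output)
```

View pics/crop1.png

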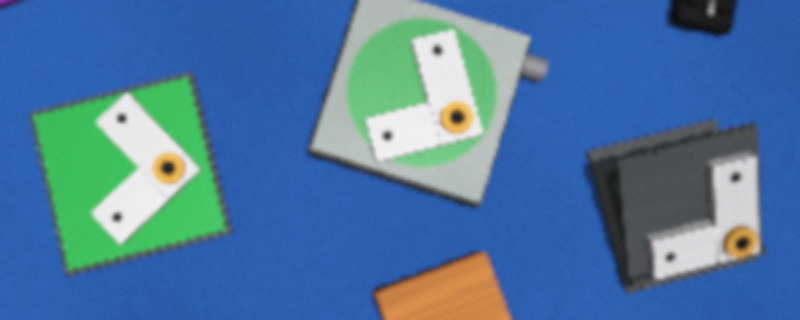

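```bash
cat >> h.py <<'E'
def down(yaw): # tool pointing down with tool x at yaw
    c,s=np.cos(yaw),np.sin(yaw); return np.array([[c,s,0],[s,-c,0],[0,0,-1.]])
def plan(R0,p0,wps,step=.235):
    """print, per call, the final share values and the rows needed"""
    for R,p in wps:
        w=Ro.from_matrix(R0.T@R).as_rotvec(); n=int(max(1,np.ceil(np.linalg.norm(p-p0)/step),np.ceil(np.degrees(np.linalg.norm(w))/29)))
        for i in range(n):
            a,b=i/n,(i+1)/n
            Ra=R0@Ro.from_rotvec(w*a).as_matrix();Rb=R0@Ro.from_rotvec(w*b).as_matrix()
            d,t=rows(Ra,p0+(p-p0)*a,Rb,p0+(p-p0)*b)
            nr=int(np.ceil(max(np.linalg.norm(p-p0)/n/.05,np.degrees(np.linalg.norm(w))/n/8.59)))
            print("rows",nr,*(f'{k}:{v:g}' for k,v in zip(("dx","dy","dz","rx","ry","rz"),[*d,*t]) if abs(v)>1e-4))
        R0,p0=R,p
        print('--')
def now():
    from cell import bot
    s=bot.state(); return np.array(s["tool_rot"]),np.array(s["eef_pos"]),s
E
python3 - <<'E'
from h import *
a=np.load('top.npz');im,K,T=a['im'],a['K'],a['T']
for thr in(130,150,170):
    m=bright(im,[436,205,476,252],thr); print(m.sum(),fit(m,(.509,-.268,.1),.05175,1,K,T))
R,p,s=now()
plan(R,p,[(down(1.8),np.array([.54,.265,.33]))])
E
```

```text
1059.0 (array([ 0.50629728, -0.26224039,  0.26620782]), np.float64(0.09083300931326262))
993.0 (array([ 0.50524464, -0.26225384,  0.29083531]), np.float64(0.15128250696048812))
901.0 (array([ 0.50379898, -0.2621742 ,  0.26675983]), np.float64(0.269800439598703))
rows 5 dx:0.1874 dy:-0.1937 dz:0.0233 rz:-0.6771
rows 5 dx:0.243 dy:-0.1165 dz:0.0233 rz:-0.6771
rows 5 dx:0.2684 dy:-0.0249 dz:0.0233 rz:-0.6771
rows 5 dx:0.2603 dy:0.0698 dz:0.0233 rz:-0.6771
--
```

```bash
python3 -m handwheel '[{"dx":0.187,"dy":-0.194,"dz":0.023,"rz":-0.677},{"dx":0.187,"dy":-0.194,"dz":0.023,"rz":-0.677},{"dx":0.187,"dy":-0.194,"dz":0.023,"rz":-0.677},{"dx":0.187,"dy":-0.194,"dz":0.023,"rz":-0.677},{"dx":0.187,"dy":-0.194,"dz":0.023,"rz":-0.677}]' 1 50
python3 -m handwheel '[{"dx":0.243,"dy":-0.117,"dz":0.023,"rz":-0.677},{"dx":0.243,"dy":-0.117,"dz":0.023,"rz":-0.677},{"dx":0.243,"dy":-0.117,"dz":0.023,"rz":-0.677},{"dx":0.243,"dy":-0.117,"dz":0.023,"rz":-0.677},{"dx":0.243,"dy":-0.117,"dz":0.023,"rz":-0.677}]'
python3 -m handwheel '[{"dx":0.268,"dy":-0.025,"dz":0.023,"rz":-0.677},{"dx":0.268,"dy":-0.025,"dz":0.023,"rz":-0.677},{"dx":0.268,"dy":-0.025,"dz":0.023,"rz":-0.677},{"dx":0.268,"dy":-0.025,"dz":0.023,"rz":-0.677},{"dx":0.268,"dy":-0.025,"dz":0.023,"rz":-0.677}]'
python3 -m handwheel '[{"dx":0.26,"dy":0.07,"dz":0.023,"rz":-0.677},{"dx":0.26,"dy":0.07,"dz":0.023,"rz":-0.677},{"dx":0.26,"dy":0.07,"dz":0.023,"rz":-0.677},{"dx":0.26,"dy":0.07,"dz":0.023,"rz":-0.677},{"dx":0.26,"dy":0.07,"dz":0.023,"rz":-0.677}]'
python3 -m handwheel '[{},{},{}]'
cat > look.py <<'E'
import sys
from h import *
from cell import bot
def look(tag,target,p0,z,sl,thr):
    M=bot.camera_model("wrist"); im,d=bot.snapshot("wrist"); K,T=M["K"],M["T"]
    np.savez(f"{tag}.npz",im=im,d=d,K=K,T=T); cv2.imwrite(f"pics/{tag}.png",im[:,:,::-1])
    R,o=pose(p0,z,sl); uv=proj(np.vstack(PARTS)@R.T+o,K,T); bb=[*uv.min(0),*uv.max(0)]
    m=bright(im,bb,thr,12); r=fit(m,p0,z,sl,K,T); e=render(r[0],z,sl,K,T)
    o2=im.copy(); c,_=cv2.findContours((e>.5).astype(np.uint8),0,2); cv2.drawContours(o2,c,-1,(255,0,0),1)
    cv2.imwrite(f"pics/{tag}_fit.png",o2[:,:,::-1])
    print(tag,m.sum(),r); return r[0]
E
python3 - <<'E'
from look import *
look("wbase","bracket_base",(.5424,.2679,.785),.010,0,170)
R,p,s=now();print(R.round(4).tolist(),p,s["time"],s["q"])
E
```

```text
invalid input
invalid input
invalid input
invalid input
invalid input
Traceback (most recent call last):
  File "look.py", line 8, in look
    m=bright(im,bb,thr,12); r=fit(m,p0,z,sl,K,T); e=render(r[0],z,sl,K,T)
  File "h.py", line 34, in bright
    return (lab==1+np.argmax(st[1:,4])).astype(float)
                   ~~~~~~~~~^^^^^^^^^^
ValueError: attempt to get argmax of an empty sequence
```

```bash
python3 -m handwheel '[{"dx":0.187,"dy":-0.194,"dz":0.023,"rx":0,"ry":0,"rz":-0.677},{"dx":0.187,"dy":-0.194,"dz":0.023,"rx":0,"ry":0,"rz":-0.677},{"dx":0.187,"dy":-0.194,"dz":0.023,"rx":0,"ry":0,"rz":-0.677},{"dx":0.187,"dy":-0.194,"dz":0.023,"rx":0,"ry":0,"rz":-0.677},{"dx":0.187,"dy":-0.194,"dz":0.023,"rx":0,"ry":0,"rz":-0.677}]' 1 50
```

```text
time: 1.55
eef_pos: [0.2961, -0.3302, 0.3857]
tool_rot: [[0.739, 0.674, -0.0], [0.674, -0.739, 0.002], [0.001, -0.001, -1.0]]
contact_force: [-0.1, -0.6, -0.3]
opening: 0.0879
gripper_force: 0.0
```

```bash
python3 -m handwheel '[{"dx":0.243,"dy":-0.117,"dz":0.023,"rx":0,"ry":0,"rz":-0.677},{"dx":0.243,"dy":-0.117,"dz":0.023,"rx":0,"ry":0,"rz":-0.677},{"dx":0.243,"dy":-0.117,"dz":0.023,"rx":0,"ry":0,"rz":-0.677},{"dx":0.243,"dy":-0.117,"dz":0.023,"rx":0,"ry":0,"rz":-0.677},{"dx":0.243,"dy":-0.117,"dz":0.023,"rx":0,"ry":0,"rz":-0.677}]'
python3 -m handwheel '[{"dx":0.268,"dy":-0.025,"dz":0.023,"rx":0,"ry":0,"rz":-0.677},{"dx":0.268,"dy":-0.025,"dz":0.023,"rx":0,"ry":0,"rz":-0.677},{"dx":0.268,"dy":-0.025,"dz":0.023,"rx":0,"ry":0,"rz":-0.677},{"dx":0.268,"dy":-0.025,"dz":0.023,"rx":0,"ry":0,"rz":-0.677},{"dx":0.268,"dy":-0.025,"dz":0.023,"rx":0,"ry":0,"rz":-0.677}]'
python3 -m handwheel '[{"dx":0.26,"dy":0.07,"dz":0.023,"rx":0,"ry":0,"rz":-0.677},{"dx":0.26,"dy":0.07,"dz":0.023,"rx":0,"ry":0,"rz":-0.677},{"dx":0.26,"dy":0.07,"dz":0.023,"rx":0,"ry":0,"rz":-0.677},{"dx":0.26,"dy":0.07,"dz":0.023,"rx":0,"ry":0,"rz":-0.677},{"dx":0.26,"dy":0.07,"dz":0.023,"rx":0,"ry":0,"rz":-0.677}]'
python3 -m handwheel '[{"dx":0,"dy":0,"dz":0,"rx":0,"ry":0,"rz":0},{"dx":0,"dy":0,"dz":0,"rx":0,"ry":0,"rz":0},{"dx":0,"dy":0,"dz":0,"rx":0,"ry":0,"rz":0}]'
python3 - <<'E'
from look import *
look("wbase","bracket_base",(.5424,.2679,.785),.010,0,170)
R,p,s=now();print(R.round(4).tolist(),p,s["time"],s["q"])
E
```

```text
time: 2.05
eef_pos: [0.3772, -0.1309, 0.3678]
tool_rot: [[0.459, 0.888, 0.0], [0.888, -0.459, 0.001], [0.001, 0.0, -1.0]]
contact_force: [-1.5, -1.0, 0.0]
opening: 0.0883
gripper_force: 0.0
time: 2.55
eef_pos: [0.4588, 0.0687, 0.3495]
tool_rot: [[0.122, 0.993, 0.001], [0.993, -0.122, 0.001], [0.001, 0.001, -1.0]]
contact_force: [-0.1, 0.1, -0.1]
opening: 0.0879
gripper_force: 0.0
time: 3.05
eef_pos: [0.5406, 0.2683, 0.3306]
tool_rot: [[-0.23, 0.973, 0.001], [0.973, 0.23, 0.001], [0.001, 0.001, -1.0]]
contact_force: [0.3, -1.2, -0.9]
opening: 0.0879
gripper_force: 0.0
time: 3.35
eef_pos: [0.5393, 0.2636, 0.3311]
tool_rot: [[-0.226, 0.974, -0.0], [0.974, 0.226, -0.0], [-0.0, -0.0, -1.0]]
contact_force: [-0.4, 0.0, -0.1]
opening: 0.0882
gripper_force: 0.0
wbase 5640.0 (array([0.54291933, 0.26561734, 0.78120113]), np.float64(0.09997635933806144))
[[-0.2254, 0.9743, 0.0001], [0.9743, 0.2254, -0.0003], [-0.0003, 0.0001, -1.0]] [0.53936367 0.26351486 0.33133749] 3.4 [ 2.57007936e-01  3.08705010e-01  1.60623424e+00 -2.92405548e-04
  1.22659240e+00  2.97102134e-02]
```

View pics/wbase_fit.png

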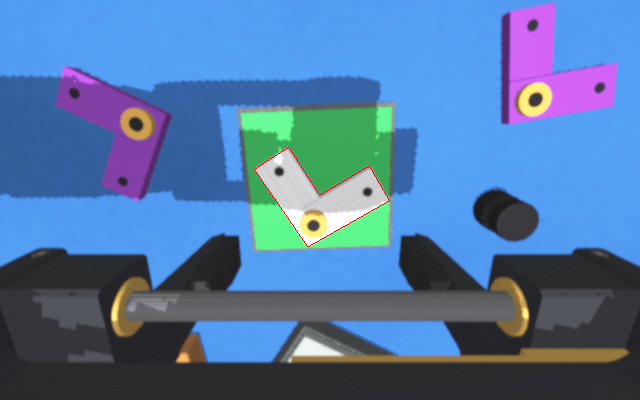

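```bash
python3 -m handwheel '[{"dx":0,"dy":0,"dz":0,"rx":0,"ry":0,"rz":0.97},{"dx":0,"dy":0,"dz":0,"rx":0,"ry":0,"rz":0.97},{"dx":0,"dy":0,"dz":0,"rx":0,"ry":0,"rz":0.97},{"dx":0,"dy":0,"dz":0,"rx":0,"ry":0,"rz":0.97}]'
python3 -m handwheel '[{"dx":0,"dy":0,"dz":0,"rx":0,"ry":0,"rz":0.97},{"dx":0,"dy":0,"dz":0,"rx":0,"ry":0,"rz":0.97},{"dx":0,"dy":0,"dz":0,"rx":0,"ry":0,"rz":0.97},{"dx":0,"dy":0,"dz":0,"rx":0,"ry":0,"rz":0.97},{"dx":0,"dy":0,"dz":0,"rx":0,"ry":0,"rz":0.97}]'
python3 -m handwheel '[{"dx":0,"dy":0,"dz":0,"rx":0,"ry":0,"rz":0},{"dx":0,"dy":0,"dz":0,"rx":0,"ry":0,"rz":0}]'
python3 - <<'E'
from look import *
look("wbase2","bracket_base",(.5424,.2659,.785),.010,0,150)
R,p,s=now();print(R.round(4).tolist(),p,s["time"],s["q"])
# slope look: tool x down-slope, along normal
q=(.5063,-.2622,.266)
Rb,o=pose(q,.05175,1); Rt=Rb@np.diag([-1,1,-1]); pt=o+Rb@np.array([0,0,.33])
print(Rt.round(3).tolist(),pt)
mid=np.array([.46,0,.40])
plan(R,p,[(down(1.9),mid),(Rt,pt)])
E
```

```text
time: 3.8
eef_pos: [0.5394, 0.2635, 0.3316]
tool_rot: [[0.282, 0.959, 0.001], [0.959, -0.282, 0.0], [0.0, 0.001, -1.0]]
contact_force: [-0.2, -0.1, -0.0]
opening: 0.0881
gripper_force: 0.0
time: 4.3
eef_pos: [0.5394, 0.2637, 0.3316]
tool_rot: [[0.71, 0.705, 0.001], [0.705, -0.71, 0.0], [0.0, 0.0, -1.0]]
contact_force: [-0.3, 0.6, -0.9]
opening: 0.0879
gripper_force: 0.0
time: 4.5
eef_pos: [0.5394, 0.2643, 0.3313]
tool_rot: [[0.708, 0.706, 0.0], [0.706, -0.708, 0.0], [0.0, 0.0, -1.0]]
contact_force: [-0.1, 1.0, 0.2]
opening: 0.088
gripper_force: 0.0
wbase2 1049.0 (array([0.49997682, 0.19719125, 2.79533078]), np.float64(4.244569057365559))
[[0.7078, 0.7065, 0.0002], [0.7065, -0.7078, 0.0], [0.0002, 0.0001, -1.0]] [0.53934839 0.26446795 0.33128075] 4.55 [ 2.58519724e-01  3.09553872e-01  1.60526150e+00 -3.45700639e-05
  1.22657582e+00  1.04484511e+00]
[[-0.836, -0.263, 0.482], [-0.228, 0.965, 0.131], [-0.5, 0.0, -0.866]] [ 0.34710303 -0.30557425  0.33753838]
rows 3 dx:-0.1012 dy:0.0546 dz:-0.0286 rz:-0.7102
rows 3 dx:-0.1142 dy:0.0141 dz:-0.0286 rz:-0.7102
rows 3 dx:-0.1115 dy:-0.0283 dz:-0.0286 rz:-0.7102
--
rows 3 dx:-0.079 dy:-0.0643 dz:0.0195 rx:-0.1881 ry:-0.2004 rz:-0.702
rows 3 dx:-0.0482 dy:-0.0898 dz:0.0186 rx:-0.1881 ry:-0.2004 rz:-0.702
rows 3 dx:-0.0108 dy:-0.1024 dz:0.0121 rx:-0.1881 ry:-0.2004 rz:-0.702
rows 3 dx:0.0276 dy:-0.0999 dz:0.0012 rx:-0.1881 ry:-0.2004 rz:-0.702
--
```

Run:
```python
from h import *
for tag in("wbase","wbase2"):
    a=np.load(tag+".npz");im,K,T=a['im'],a['K'],a['T']
    p0=(.5427,.266,.782)
    e=render(p0,.01,0,K,T)>.5; hsv=cv2.cvtColor(im,cv2.COLOR_RGB2HSV)
    print(np.percentile(hsv[e],[5,25,50,75,95],axis=0))
    R,o=pose(p0,.01,0); uv=proj(np.vstack(PARTS)@R.T+o,K,T); bb=[*uv.min(0),*uv.max(0)]
    for thr in(60,90,110):
        m=bright(im,bb,thr,12); print(thr,m.sum(),fit(m,p0,.01,0,K,T))
    if tag=="wbase2":
        cv2.imwrite("pics/wb2.png",im[:,:,::-1])
```

```text
[[  0.   0. 153.]
 [ 68.   4. 207.]
 [120.   4. 212.]
 [120.   5. 232.]
 [130. 124. 255.]]
60 6329.0 (array([0.54312644, 0.26587616, 0.78174006]), np.float64(0.05876776370209958))
90 6195.0 (array([0.54305286, 0.26592809, 0.77900778]), np.float64(0.08178258874171138))
110 6043.0 (array([0.54305286, 0.26592809, 0.77900778]), np.float64(0.06487103860243419))
[[ 18.   2.  93.]
 [ 83.   4. 125.]
 [120.   4. 127.]
 [120.   9. 181.]
 [135. 161. 219.]]
60 6087.0 (array([0.54311882, 0.26620133, 0.78303147]), np.float64(0.056190466986860456))
90 6009.0 (array([0.54311882, 0.26620133, 0.78303147]), np.float64(0.0625780283822632))
110 5619.0 (array([0.54295398, 0.26600708, 0.78287449]), np.float64(0.10630807938053315))
```

View pics/wbase2.png

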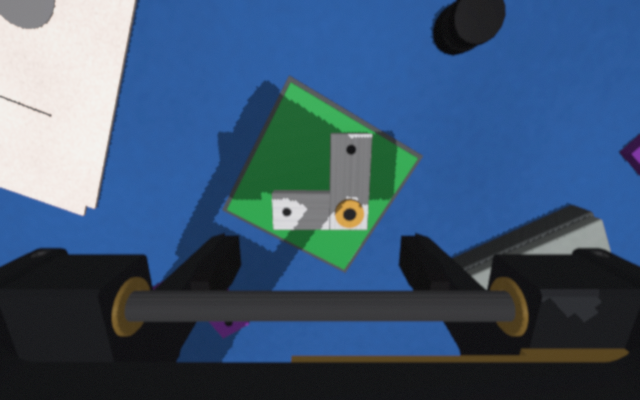

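```bash
python3 -m handwheel '[{"dx":-0.101,"dy":0.055,"dz":-0.029,"rx":0,"ry":0,"rz":-0.71},{"dx":-0.101,"dy":0.055,"dz":-0.029,"rx":0,"ry":0,"rz":-0.71},{"dx":-0.101,"dy":0.055,"dz":-0.029,"rx":0,"ry":0,"rz":-0.71}]' | head -1
python3 -m handwheel '[{"dx":-0.114,"dy":0.014,"dz":-0.029,"rx":0,"ry":0,"rz":-0.71},{"dx":-0.114,"dy":0.014,"dz":-0.029,"rx":0,"ry":0,"rz":-0.71},{"dx":-0.114,"dy":0.014,"dz":-0.029,"rx":0,"ry":0,"rz":-0.71}]' | head -1
python3 -m handwheel '[{"dx":-0.112,"dy":-0.028,"dz":-0.029,"rx":0,"ry":0,"rz":-0.71},{"dx":-0.112,"dy":-0.028,"dz":-0.029,"rx":0,"ry":0,"rz":-0.71},{"dx":-0.112,"dy":-0.028,"dz":-0.029,"rx":0,"ry":0,"rz":-0.71}]' | head -2
python3 -m handwheel '[{"dx":-0.079,"dy":-0.064,"dz":0.02,"rx":-0.188,"ry":-0.2,"rz":-0.702},{"dx":-0.079,"dy":-0.064,"dz":0.02,"rx":-0.188,"ry":-0.2,"rz":-0.702},{"dx":-0.079,"dy":-0.064,"dz":0.02,"rx":-0.188,"ry":-0.2,"rz":-0.702}]' | head -1
python3 -m handwheel '[{"dx":-0.048,"dy":-0.09,"dz":0.019,"rx":-0.188,"ry":-0.2,"rz":-0.702},{"dx":-0.048,"dy":-0.09,"dz":0.019,"rx":-0.188,"ry":-0.2,"rz":-0.702},{"dx":-0.048,"dy":-0.09,"dz":0.019,"rx":-0.188,"ry":-0.2,"rz":-0.702}]' | head -1
python3 -m handwheel '[{"dx":-0.011,"dy":-0.102,"dz":0.012,"rx":-0.188,"ry":-0.2,"rz":-0.702},{"dx":-0.011,"dy":-0.102,"dz":0.012,"rx":-0.188,"ry":-0.2,"rz":-0.702},{"dx":-0.011,"dy":-0.102,"dz":0.012,"rx":-0.188,"ry":-0.2,"rz":-0.702}]' | head -1
python3 -m handwheel '[{"dx":0.028,"dy":-0.1,"dz":0.001,"rx":-0.188,"ry":-0.2,"rz":-0.702},{"dx":0.028,"dy":-0.1,"dz":0.001,"rx":-0.188,"ry":-0.2,"rz":-0.702},{"dx":0.028,"dy":-0.1,"dz":0.001,"rx":-0.188,"ry":-0.2,"rz":-0.702}]' | head -1
python3 -m handwheel '[{"dx":0,"dy":0,"dz":0,"rx":0,"ry":0,"rz":0},{"dx":0,"dy":0,"dz":0,"rx":0,"ry":0,"rz":0}]'
python3 - <<'E'
from look import *
look("wslope","bracket_slope",(.5063,-.2622,.266),.05175,1,110)
R,p,s=now();print(R.round(4).tolist(),p,s["time"],s["q"])
E
```

```text
time: 4.85
time: 5.15
time: 5.45
eef_pos: [0.4599, -0.0027, 0.4021]
time: 5.75
time: 6.05
time: 6.35
time: 6.65
time: 6.85
eef_pos: [0.3406, -0.3012, 0.3373]
tool_rot: [[-0.87, -0.174, 0.462], [-0.142, 0.984, 0.104], [-0.473, 0.025, -0.881]]
contact_force: [-0.2, 0.3, -0.0]
opening: 0.0883
gripper_force: 0.0
wslope 11929.0 (array([ 0.49910208, -0.25674345,  0.2552368 ]), np.float64(0.5120959138957788))
[[-0.8694, -0.1749, 0.4621], [-0.1426, 0.9843, 0.1042], [-0.4731, 0.0246, -0.8807]] [ 0.34092187 -0.30076184  0.33745475] 6.9 [-1.14258241 -0.0823817   2.06556787  0.54319861  1.11299405 -3.11678288]
```

View pics/wslope_fit.png

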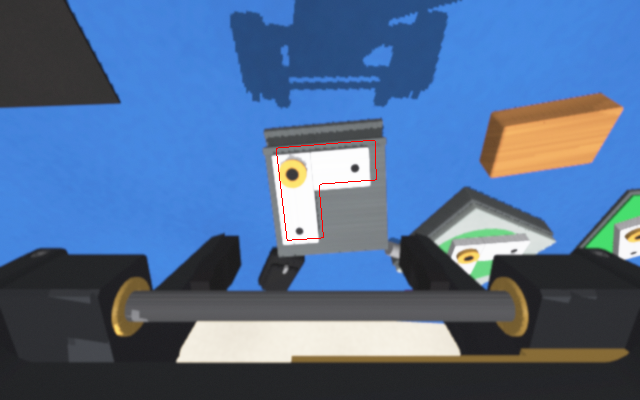

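Run:
```python
from h import *
a=np.load("wslope.npz");im,K,T=a['im'],a['K'],a['T']
p0=(.503,-.262,.20)
for thr in(170,200,220):
    m=bright(im,[270,140,378,244],thr,4); r=fit(m,p0,.05175,1,K,T);print(thr,m.sum(),r)
q=r[0]
# z check from depth: plate top plane fit
mm=cv2.erode(m.astype(np.uint8),np.ones((5,5)))>0; d=a['d']; v,u=np.nonzero(mm&(d>0)); P=np.c_[(u-K[0,2])/K[0,0],(v-K[1,2])/K[1,1],np.ones(len(u))]*d[v,u][:,None]; P=P@T[:3,:3].T+T[:3,3]
R,o=pose(q,.05175,1); L=(P-o)@R; print("local z median",np.median(L[:,2]),np.linalg.lstsq(np.c_[L[:,:2],np.ones(len(L))],L[:,2],rcond=None)[0])
R0,p,s=now()
Rt=R@np.diag([1,-1,-1]); pt=o+R@np.array([0.01,-.02,.30])
plan(R0,p,[(down(1.9),np.array([.42,-.2,.40])),(Rt,pt)])
```

```text
170 5618.0 (array([ 0.50925156, -0.26041181,  0.25727519]), np.float64(0.04668467600639401))
200 5412.0 (array([ 0.50918746, -0.26025582,  0.25751289]), np.float64(0.06371896874048953))
220 5303.0 (array([ 0.5096435 , -0.26006784,  0.2612837 ]), np.float64(0.0797218000909585))
local z median 0.013618520559882321 [-0.04151503 -0.04319913  0.0132582 ]
rows 4 dx:-0.047 dy:0.0362 dz:-0.0034 rx:0.2346 ry:0.248 rz:0.8788
rows 4 dx:-0.0251 dy:0.0521 dz:-0.0137 rx:0.2346 ry:0.248 rz:0.8788
rows 4 dx:0.0024 dy:0.0552 dz:-0.0219 rx:0.2346 ry:0.248 rz:0.8788
--
rows 3 dx:-0.0301 dy:-0.0241 dz:0.0261 rx:-0.2044 ry:0.1909 rz:0.7627
rows 3 dx:-0.0398 dy:-0.0124 dz:0.0205 rx:-0.2044 ry:0.1909 rz:0.7627
rows 3 dx:-0.0437 dy:0.0025 dz:0.0158 rx:-0.2044 ry:0.1909 rz:0.7627
rows 3 dx:-0.0409 dy:0.0181 dz:0.0126 rx:-0.2044 ry:0.1909 rz:0.7627
--
```

```bash
python3 -m handwheel '[{"dx":-0.047,"dy":0.036,"dz":-0.003,"rx":0.235,"ry":0.248,"rz":0.879},{"dx":-0.047,"dy":0.036,"dz":-0.003,"rx":0.235,"ry":0.248,"rz":0.879},{"dx":-0.047,"dy":0.036,"dz":-0.003,"rx":0.235,"ry":0.248,"rz":0.879},{"dx":-0.047,"dy":0.036,"dz":-0.003,"rx":0.235,"ry":0.248,"rz":0.879}]' | head -3
python3 -m handwheel '[{"dx":-0.025,"dy":0.052,"dz":-0.014,"rx":0.235,"ry":0.248,"rz":0.879},{"dx":-0.025,"dy":0.052,"dz":-0.014,"rx":0.235,"ry":0.248,"rz":0.879},{"dx":-0.025,"dy":0.052,"dz":-0.014,"rx":0.235,"ry":0.248,"rz":0.879},{"dx":-0.025,"dy":0.052,"dz":-0.014,"rx":0.235,"ry":0.248,"rz":0.879}]' | head -1
python3 -m handwheel '[{"dx":0.002,"dy":0.055,"dz":-0.022,"rx":0.235,"ry":0.248,"rz":0.879},{"dx":0.002,"dy":0.055,"dz":-0.022,"rx":0.235,"ry":0.248,"rz":0.879},{"dx":0.002,"dy":0.055,"dz":-0.022,"rx":0.235,"ry":0.248,"rz":0.879},{"dx":0.002,"dy":0.055,"dz":-0.022,"rx":0.235,"ry":0.248,"rz":0.879},{"dx":0.002,"dy":0.055,"dz":-0.022,"rx":0.235,"ry":0.248,"rz":0.879}]'
python3 - <<'E'
from h import *
R0,p,s=now(); q=(.5092,-.2604,.2573)
R,o=pose(q,.05175,1)
Rt=R@np.diag([1,-1,-1]); pt=o+R@np.array([0.01,-.02,.30])
plan(R0,p,[(Rt,pt)])
E
```

```text
time: 7.3
eef_pos: [0.3683, -0.2662, 0.359]
tool_rot: [[-0.895, 0.292, 0.338], [0.307, 0.952, -0.008], [-0.324, 0.097, -0.941]]
time: 7.7
time: 8.2
eef_pos: [0.4209, -0.2, 0.4007]
tool_rot: [[-0.324, 0.946, 0.0], [0.946, 0.324, 0.0], [0.0, 0.001, -1.0]]
contact_force: [-0.2, -0.1, 0.6]
opening: 0.0884
gripper_force: 0.0
rows 3 dx:-0.0298 dy:-0.0245 dz:0.0263 rx:-0.2049 ry:0.1902 rz:0.765
rows 3 dx:-0.0398 dy:-0.0129 dz:0.0207 rx:-0.2049 ry:0.1902 rz:0.765
rows 3 dx:-0.0439 dy:0.0021 dz:0.0159 rx:-0.2049 ry:0.1902 rz:0.765
rows 3 dx:-0.0413 dy:0.0179 dz:0.0127 rx:-0.2049 ry:0.1902 rz:0.765
--
```

Commanded pose matches measured (clipped correctly). On to the slope look with tool x up-slope.

```bash
python3 -m handwheel '[{"dx":-0.03,"dy":-0.025,"dz":0.026,"rx":-0.205,"ry":0.19,"rz":0.765},{"dx":-0.03,"dy":-0.025,"dz":0.026,"rx":-0.205,"ry":0.19,"rz":0.765},{"dx":-0.03,"dy":-0.025,"dz":0.026,"rx":-0.205,"ry":0.19,"rz":0.765}]' | head -1
python3 -m handwheel '[{"dx":-0.04,"dy":-0.013,"dz":0.021,"rx":-0.205,"ry":0.19,"rz":0.765},{"dx":-0.04,"dy":-0.013,"dz":0.021,"rx":-0.205,"ry":0.19,"rz":0.765},{"dx":-0.04,"dy":-0.013,"dz":0.021,"rx":-0.205,"ry":0.19,"rz":0.765}]' | head -1
python3 -m handwheel '[{"dx":-0.044,"dy":0.002,"dz":0.016,"rx":-0.205,"ry":0.19,"rz":0.765},{"dx":-0.044,"dy":0.002,"dz":0.016,"rx":-0.205,"ry":0.19,"rz":0.765},{"dx":-0.044,"dy":0.002,"dz":0.016,"rx":-0.205,"ry":0.19,"rz":0.765}]' | head -1
python3 -m handwheel '[{"dx":-0.041,"dy":0.018,"dz":0.013,"rx":-0.205,"ry":0.19,"rz":0.765},{"dx":-0.041,"dy":0.018,"dz":0.013,"rx":-0.205,"ry":0.19,"rz":0.765},{"dx":-0.041,"dy":0.018,"dz":0.013,"rx":-0.205,"ry":0.19,"rz":0.765}]' | head -1
python3 -m handwheel '[{"dx":0,"dy":0,"dz":0,"rx":0,"ry":0,"rz":0},{"dx":0,"dy":0,"dz":0,"rx":0,"ry":0,"rz":0},{"dx":0,"dy":0,"dz":0,"rx":0,"ry":0,"rz":0}]'
python3 - <<'E'
from look import *
for thr in (150,190):
    if thr==150: q=look("wslope2","bracket_slope",(.5092,-.2604,.2573),.05175,1,thr)
    else:
        a=np.load("wslope2.npz");R,o=pose(q,.05175,1);uv=proj(np.vstack(PARTS)@R.T+o,a['K'],a['T'])
        for thr in(120,170,190,210):
            m=bright(a['im'],[*uv.min(0),*uv.max(0)],thr,5);print(thr,m.sum(),fit(m,q,.05175,1,a['K'],a['T']))
R0,p,s=now();print(p,s["time"],s["q"])
E
```

```text
time: 8.5
time: 8.8
time: 9.1
time: 9.4
time: 9.7
eef_pos: [0.3766, -0.3168, 0.3161]
tool_rot: [[0.838, 0.254, 0.483], [0.221, -0.967, 0.126], [0.499, 0.002, -0.866]]
contact_force: [0.6, 0.1, -0.0]
opening: 0.0881
gripper_force: 0.0
wslope2 6863.0 (array([ 0.50837523, -0.26052906,  0.25635373]), np.float64(0.04742223860256619))
120 12700.0 (array([ 0.50899244, -0.26067666,  0.25411397]), np.float64(0.4771363285471669))
170 6689.0 (array([ 0.50857794, -0.2605455 ,  0.26398777]), np.float64(0.053475562747149985))
190 6430.0 (array([ 0.50847755, -0.26054795,  0.26263092]), np.float64(0.08270545543256182))
210 6255.0 (array([ 0.50817915, -0.26069879,  0.27101697]), np.float64(0.10887540947634047))
[ 0.37661786 -0.31686986  0.31608309] 9.75 [-1.09284995  0.04194984  1.9985507   0.59340527  1.05760335 -0.06513513]
```

View pics/wslope2_fit.png

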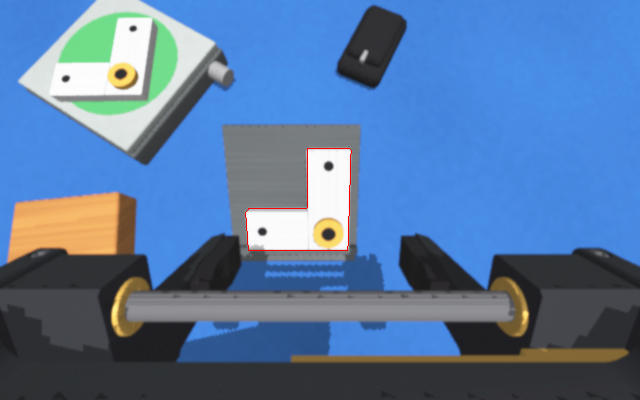

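Run:
```python
from h import *
R0,p,s=now(); q=(.5084,-.2605,.258)
R,o=pose(q,.05175,1); Rt=R@np.diag([1,-1,-1])
W=[(Rt,o+R@np.array([.004,-.03,h])) for h in(.22,.1685)]
plan(R0,p,W)
print(W[-1][1])
```

```text
rows 2 dx:-0.0066 dy:0.0112 dz:0.0998 rx:0.0037 ry:0.0009 rz:-0.002
--
rows 2 dz:0.0644
--
[ 0.43794235 -0.31011937  0.19967528]
```

```bash
python3 -m handwheel '[{"dx":-0.0066,"dy":0.0112,"dz":0.1,"rx":0.004,"ry":0.001,"rz":-0.002},{"dx":-0.0066,"dy":0.0112,"dz":0.1,"rx":0.004,"ry":0.001,"rz":-0.002},{"dx":-0.0066,"dy":0.0112,"dz":0.1,"rx":0.004,"ry":0.001,"rz":-0.002}]' 0.75 50| head -1
python3 -m handwheel '[{"dx":0,"dy":0,"dz":0.016,"rx":0,"ry":0,"rz":0},{"dx":0,"dy":0,"dz":0.032,"rx":0,"ry":0,"rz":0},{"dx":0,"dy":0,"dz":0.048,"rx":0,"ry":0,"rz":0},{"dx":0,"dy":0,"dz":0.064,"rx":0,"ry":0,"rz":0},{"dx":0,"dy":0,"dz":0.064,"rx":0,"ry":0,"rz":0}]'
python3 -m handwheel '[{"dx":0,"dy":0,"dz":0,"rx":0,"ry":0,"rz":0},{"dx":0,"dy":0,"dz":0,"rx":0,"ry":0,"rz":0}]'
python3 - <<'E'
from h import *
R0,p,s=now(); q=(.5084,-.2605,.258)
R,o=pose(q,.05175,1); print("local TCP",R.T@(p-o),(R.T@R0).round(3).tolist(),s["contact_force"])
E
```

```text
time: 10.05
time: 10.55
eef_pos: [0.438, -0.31, 0.1985]
tool_rot: [[0.838, 0.252, 0.483], [0.217, -0.968, 0.129], [0.5, -0.003, -0.866]]
contact_force: [-0.4, 0.6, -1.4]
opening: 0.0659
gripper_force: 0.0
time: 10.75
eef_pos: [0.4376, -0.3104, 0.1997]
tool_rot: [[0.838, 0.252, 0.484], [0.217, -0.968, 0.128], [0.5, -0.002, -0.866]]
contact_force: [0.0, -0.3, 0.1]
opening: 0.0663
gripper_force: 0.0
local TCP [ 0.00366699 -0.03016598  0.16872269] [[1.0, -0.004, 0.001], [-0.004, -1.0, 0.0], [0.001, -0.0, -1.0]] [ 0.02532099 -0.29742664  0.13839982]
```

Close, then lift along the normal (away from the ledge), slowly at first.

```bash
python3 -m handwheel '[{"dx":0,"dy":0,"dz":0,"rx":0,"ry":0,"rz":0},{"dx":0,"dy":0,"dz":0,"rx":0,"ry":0,"rz":0},{"dx":0,"dy":0,"dz":0,"rx":0,"ry":0,"rz":0},{"dx":0,"dy":0,"dz":0,"rx":0,"ry":0,"rz":0},{"dx":0,"dy":0,"dz":0,"rx":0,"ry":0,"rz":0}]' 0.3 50
python3 -m handwheel '[{"dx":0,"dy":0,"dz":0,"rx":0,"ry":0,"rz":0},{"dx":0,"dy":0,"dz":0,"rx":0,"ry":0,"rz":0}]'
```

```text
time: 11.25
eef_pos: [0.4376, -0.3104, 0.1997]
tool_rot: [[0.838, 0.252, 0.484], [0.217, -0.968, 0.128], [0.5, -0.002, -0.866]]
contact_force: [-2.4, -0.2, 1.9]
opening: 0.0397
gripper_force: 50.0
time: 11.45
eef_pos: [0.4376, -0.3104, 0.1997]
tool_rot: [[0.838, 0.252, 0.484], [0.217, -0.968, 0.128], [0.501, -0.002, -0.866]]
contact_force: [-3.2, -0.2, 4.4]
opening: 0.0396
gripper_force: 50.0
```

```bash
cat > place.py <<'E'
from h import *
def target(q,z,g): # TCP pose for a bracket pose, g = TCP in bracket frame
    R,o=pose(q,z,0); return R@np.diag([1,-1,-1]),o+R@np.array(g)
E
python3 - <<'E'
from place import *
R0,p,s=now()
g=[.0037,-.030,.1687]; q=(.5431,.2662,.783+np.pi)
Rl=R0; A=(R0,p-R0[:,2]*.07)
T=target(q,.024,g); print(T[1])
plan(R0,p,[A,(down(1.2),np.array([.44,-.22,.36])),(down(2.5),np.array([.47,.03,.36])),(T[0],T[1]+[0,0,.10])])
E
```

```text
[0.51931517 0.284854   0.1927    ]
rows 2 dz:-0.0875
--
rows 3 dx:0.0425 dy:-0.0363 dz:-0.0234 rx:0.1565 ry:-0.3088 rz:-0.5878
rows 3 dx:0.0477 dy:-0.0244 dz:-0.0282 rx:0.1565 ry:-0.3088 rz:-0.5878
rows 3 dx:0.0483 dy:-0.0121 dz:-0.0346 rx:0.1565 ry:-0.3088 rz:-0.5878
--
rows 3 dx:0.1016 dy:-0.0261 rz:-0.8276
rows 3 dx:0.1032 dy:0.019 rz:-0.8276
rows 3 dx:0.0857 dy:0.0606 rz:-0.8276
--
rows 4 dx:0.0471 dy:0.0974 dz:0.028 rz:-0.9069
rows 4 dx:-0.0026 dy:0.1081 dz:0.028 rz:-0.9069
rows 4 dx:-0.0518 dy:0.095 dz:0.028 rz:-0.9069
--
```

```bash
python3 -m handwheel '[{"dx":0,"dy":0,"dz":-0.01,"rx":0,"ry":0,"rz":0},{"dx":0,"dy":0,"dz":-0.03,"rx":0,"ry":0,"rz":0},{"dx":0,"dy":0,"dz":-0.055,"rx":0,"ry":0,"rz":0},{"dx":0,"dy":0,"dz":-0.0875,"rx":0,"ry":0,"rz":0}]'
python3 -m handwheel '[{"dx":0.014,"dy":-0.012,"dz":-0.008,"rx":0.052,"ry":-0.103,"rz":-0.196},{"dx":0.028,"dy":-0.024,"dz":-0.016,"rx":0.104,"ry":-0.206,"rz":-0.392},{"dx":0.0425,"dy":-0.036,"dz":-0.023,"rx":0.157,"ry":-0.309,"rz":-0.588}]' | head -1
python3 -m handwheel '[{"dx":0.016,"dy":-0.008,"dz":-0.009,"rx":0.052,"ry":-0.103,"rz":-0.196},{"dx":0.032,"dy":-0.016,"dz":-0.019,"rx":0.104,"ry":-0.206,"rz":-0.392},{"dx":0.048,"dy":-0.024,"dz":-0.028,"rx":0.157,"ry":-0.309,"rz":-0.588}]' | head -1
python3 -m handwheel '[{"dx":0.016,"dy":-0.004,"dz":-0.012,"rx":0.052,"ry":-0.103,"rz":-0.196},{"dx":0.032,"dy":-0.008,"dz":-0.023,"rx":0.104,"ry":-0.206,"rz":-0.392},{"dx":0.048,"dy":-0.012,"dz":-0.035,"rx":0.157,"ry":-0.309,"rz":-0.588}]'
python3 -m handwheel '[{"dx":0.033,"dy":-0.009,"dz":0,"rx":0,"ry":0,"rz":-0.276},{"dx":0.067,"dy":-0.018,"dz":0,"rx":0,"ry":0,"rz":-0.552},{"dx":0.1015,"dy":-0.026,"dz":0,"rx":0,"ry":0,"rz":-0.828}]' | head -1
python3 -m handwheel '[{"dx":0.034,"dy":0.006,"dz":0,"rx":0,"ry":0,"rz":-0.276},{"dx":0.068,"dy":0.012,"dz":0,"rx":0,"ry":0,"rz":-0.552},{"dx":0.103,"dy":0.019,"dz":0,"rx":0,"ry":0,"rz":-0.828}]' | head -1
python3 -m handwheel '[{"dx":0.028,"dy":0.02,"dz":0,"rx":0,"ry":0,"rz":-0.276},{"dx":0.056,"dy":0.04,"dz":0,"rx":0,"ry":0,"rz":-0.552},{"dx":0.086,"dy":0.061,"dz":0,"rx":0,"ry":0,"rz":-0.828}]'
python3 -m handwheel '[{"dx":0.012,"dy":0.024,"dz":0.007,"rx":0,"ry":0,"rz":-0.227},{"dx":0.024,"dy":0.049,"dz":0.014,"rx":0,"ry":0,"rz":-0.454},{"dx":0.036,"dy":0.073,"dz":0.021,"rx":0,"ry":0,"rz":-0.68},{"dx":0.047,"dy":0.097,"dz":0.028,"rx":0,"ry":0,"rz":-0.907}]' | head -1
python3 -m handwheel '[{"dx":0,"dy":0.027,"dz":0.007,"rx":0,"ry":0,"rz":-0.227},{"dx":-0.001,"dy":0.054,"dz":0.014,"rx":0,"ry":0,"rz":-0.454},{"dx":-0.002,"dy":0.081,"dz":0.021,"rx":0,"ry":0,"rz":-0.68},{"dx":-0.003,"dy":0.108,"dz":0.028,"rx":0,"ry":0,"rz":-0.907}]' | head -1
python3 -m handwheel '[{"dx":-0.013,"dy":0.024,"dz":0.007,"rx":0,"ry":0,"rz":-0.227},{"dx":-0.026,"dy":0.048,"dz":0.014,"rx":0,"ry":0,"rz":-0.454},{"dx":-0.039,"dy":0.071,"dz":0.021,"rx":0,"ry":0,"rz":-0.68},{"dx":-0.052,"dy":0.095,"dz":0.028,"rx":0,"ry":0,"rz":-0.907},{"dx":-0.052,"dy":0.095,"dz":0.028,"rx":0,"ry":0,"rz":-0.907}]' | head -1
python3 -m handwheel '[{"dx":0,"dy":0,"dz":0,"rx":0,"ry":0,"rz":0},{"dx":0,"dy":0,"dz":0,"rx":0,"ry":0,"rz":0},{"dx":0,"dy":0,"dz":0,"rx":0,"ry":0,"rz":0}]'
python3 - <<'E'
from place import *
from cell import bot
R0,p,s=now()
g=[.0037,-.030,.1687]; q=(.5431,.2662,.783+np.pi)
T=target(q,.024,g); print(p-T[1],s["q"])
plan(R0,p,[(T[0],T[1]+[0,0,.02]),(T[0],T[1]+[0,0,.0])])
im,d=bot.snapshot("wrist"); M=bot.camera_model("wrist"); np.savez("hand1.npz",im=im,d=d,K=M["K"],T=M["T"])
# expected in-hand outline
Rb=R0@np.diag([1,-1,-1]); o=p-Rb@np.array(g); o2=im.copy()
for P in PARTS:
    h=cv2.convexHull(proj(P@Rb.T+o,M["K"],M["T"]).round().astype(np.int32)); cv2.polylines(o2,[h],True,(255,0,0),1)
cv2.imwrite("pics/hand1.png",o2[:,:,::-1])
E
```

```text
time: 11.85
eef_pos: [0.4031, -0.3187, 0.2599]
tool_rot: [[0.839, 0.253, 0.482], [0.217, -0.968, 0.13], [0.499, -0.004, -0.866]]
contact_force: [-0.2, 0.1, -2.1]
opening: 0.0395
gripper_force: 50.0
time: 12.15
time: 12.45
time: 12.75
eef_pos: [0.4403, -0.22, 0.3602]
tool_rot: [[0.359, 0.933, -0.003], [0.933, -0.359, -0.001], [-0.002, -0.003, -1.0]]
contact_force: [-0.0, -0.0, -2.1]
opening: 0.0394
gripper_force: 50.0
time: 13.05
time: 13.35
time: 13.65
eef_pos: [0.4703, 0.0306, 0.3599]
tool_rot: [[-0.805, 0.593, -0.001], [0.593, 0.805, 0.0], [0.001, -0.001, -1.0]]
contact_force: [0.7, -0.4, -1.3]
opening: 0.0395
gripper_force: 50.0
time: 14.05
time: 14.45
time: 14.95
time: 15.25
eef_pos: [0.52, 0.2834, 0.2931]
tool_rot: [[-0.709, -0.705, -0.001], [-0.705, 0.709, 0.0], [0.0, 0.001, -1.0]]
contact_force: [0.4, -0.0, -2.3]
opening: 0.0396
gripper_force: 50.0
[ 0.00068127 -0.00147856  0.10035338] [ 2.98618482e-01  3.38938157e-01  1.65250401e+00  3.86386905e-04
  1.15068363e+00 -2.05456022e+00]
rows 2 dx:-0.0007 dy:0.0019 dz:0.1004 rx:0.0011 ry:-0.0006 rz:-0.0015
--
rows 1 dz:0.025
--
```

View pics/hand1.png

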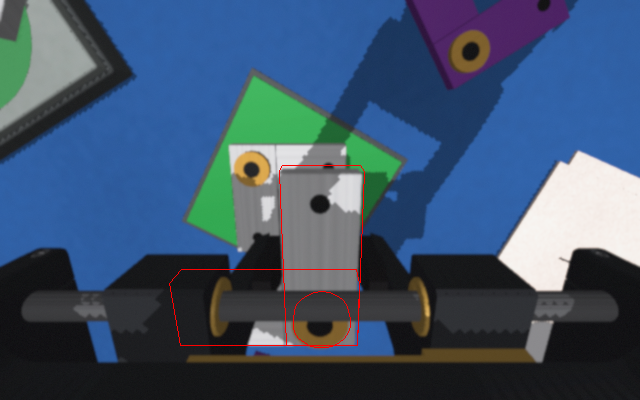

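```bash
python3 - <<'E'
from place import *
a=np.load("hand1.npz");im,d,K,T=a['im'],a['d'],a['K'],a['T']
R0,p,s=now(); g=np.array([.0037,-.030,.1687]); Rb=R0@np.diag([1,-1,-1]); o=p-Rb@g
v,u=np.mgrid[180:280:3,290:352:3]; v,u=v.ravel(),u.ravel(); z=d[v,u]
k=z>0; P=(np.c_[(u-K[0,2])/K[0,0],(v-K[1,2])/K[1,1],np.ones(len(u))]*z[:,None])[k]
L=((P@T[:3,:3].T+T[:3,3])-o)@Rb
L=L[np.abs(L[:,2]-.014)<.01]
print(k.sum(),len(L),"plate top local z",np.median(L[:,2]),np.linalg.lstsq(np.c_[L[:,:2]-L[:,:2].mean(0),np.ones(len(L))],L[:,2],rcond=None)[0])
for uu in(290,310,330,350): print(uu,im[160:182,uu].mean(1).round().astype(int),d[160:182:2,uu].round(3))
def unproj(uv,zl):
    r=Rb.T@(T[:3,:3]@np.linalg.inv(K)@np.array([*uv,1]));c=Rb.T@(T[:3,3]-o); return c+r*(zl-c[2])/r[2]
for uv,n in(((319.5,204),"hole"),((320,171),"end top"),((279,180),"left"),((362,175),"right")): print(n,unproj(uv,.014).round(4))
E
python3 - <<'E'
import numpy as np
# hole position reference from slope look
import sys; sys.path.insert(0,'.')
from h import *
a=np.load("wslope2.npz");K,T,im=a['K'],a['T'],a['im']
R,o=pose((.5084,-.2605,.258),.05175,1)
g=im[155:178,315:342].mean(2); w=np.clip(120-g,0,None); vv,uu=np.mgrid[155:178,315:342]; uv=[(w*uu).sum()/w.sum(),(w*vv).sum()/w.sum()]
r=R.T@(T[:3,:3]@np.linalg.inv(K)@np.array([*uv,1]));c=R.T@(T[:3,3]-o); print("hole on slope",uv,(c+r*(.014-c[2])/r[2]).round(4))
a=np.load("hand1.npz");im=a['im'];g=im[192:217,305:335].astype(float).mean(2); w=np.clip(60-g,0,None); vv,uu=np.mgrid[192:217,305:335];print("hand hole px",(w*uu).sum()/w.sum(),(w*vv).sum()/w.sum())
E
```

```text
713 713 plate top local z 0.013188807003614869 [0.00345346 0.00153138 0.01320874]
290 [226 227 227 226 226 225 223 212 174 127  99  93  96 106 117 123 127 127
 127 127 127 126] [0.251 0.251 0.251 0.251 0.149 0.143 0.139 0.137 0.138 0.136 0.137]
310 [132 133 133 132 134 133 132 126 114  99  93  91  95 105 115 123 125 127
 126 127 126 126] [0.25  0.25  0.251 0.252 0.148 0.144 0.138 0.138 0.137 0.138 0.138]
330 [131 125 108  77  44  27  24  40  63  81  89  92  96 106 119 127 130 130
 131 130 131 130] [0.25  0.25  0.25  0.253 0.148 0.144 0.14  0.137 0.137 0.137 0.138]
350 [ 87  89  88  88  89  92  94  96  96  96  93  95 109 142 181 208 219 221
 222 222 221 221] [0.264 0.265 0.266 0.266 0.148 0.144 0.139 0.138 0.138 0.137 0.137]
hole [ 0.0338 -0.0291  0.014 ]
end top [ 0.0499 -0.0293  0.014 ]
left [ 0.0456 -0.01    0.014 ]
right [ 0.048 -0.049  0.014]
hole on slope [np.float64(328.26423848741445), np.float64(165.72126203456676)] [ 0.0352 -0.0299  0.014 ]
hand hole px 319.45150132469826 203.7806520459229
```

Run:
```python
from place import *
R0,p,s=now()
T=target((.5431,.2662,.783+np.pi),.024,[.0043,-.030,.1687]); print(p-T[1])
plan(R0,p,[(T[0],T[1]+[0,0,.012])])
```

```text
[ 0.00115574 -0.00096735  0.10042312]
rows 2 dx:0.0002 dy:0.0018 dz:0.1105 rx:0.001 rz:-0.001
--
```

```bash
python3 -m handwheel '[{"dx":0,"dy":0.002,"dz":0.03,"rx":0.001,"ry":0,"rz":-0.001},{"dx":0,"dy":0.002,"dz":0.06,"rx":0.001,"ry":0,"rz":-0.001},{"dx":0,"dy":0.002,"dz":0.09,"rx":0.001,"ry":0,"rz":-0.001},{"dx":0,"dy":0.002,"dz":0.1105,"rx":0.001,"ry":0,"rz":-0.001},{"dx":0,"dy":0.002,"dz":0.1105,"rx":0.001,"ry":0,"rz":-0.001}]' | head -1
python3 -m handwheel '[{"dx":0,"dy":0,"dz":0.004,"rx":0,"ry":0,"rz":0},{"dx":0,"dy":0,"dz":0.008,"rx":0,"ry":0,"rz":0},{"dx":0,"dy":0,"dz":0.012,"rx":0,"ry":0,"rz":0},{"dx":0,"dy":0,"dz":0.012,"rx":0,"ry":0,"rz":0}]'
python3 - <<'E'
from place import *
R0,p,s=now()
T=target((.5431,.2662,.783+np.pi),.024,[.0043,-.030,.1687]); print(p-T[1],s["contact_force"],(T[0].T@R0).round(4).tolist())
E
```

```text
time: 15.8
time: 16.2
eef_pos: [0.5188, 0.2854, 0.195]
tool_rot: [[-0.708, -0.707, 0.0], [-0.707, 0.708, 0.0], [-0.0, 0.0, -1.0]]
contact_force: [-0.9, -0.9, -2.3]
opening: 0.0391
gripper_force: 50.0
[-4.98302234e-05  9.79141004e-04  2.31234309e-03] [-0.90155251 -0.9491945  -2.33961542] [[1.0, 0.0018, -0.0001], [-0.0018, 1.0, 0.0], [0.0001, -0.0, 1.0]]
```

```bash
python3 -m handwheel '[{"dx":0.0006,"dy":-0.0006,"dz":0.001,"rx":0,"ry":0,"rz":0},{"dx":0.0006,"dy":-0.0006,"dz":0.002,"rx":0,"ry":0,"rz":0},{"dx":0.0006,"dy":-0.0006,"dz":0.002,"rx":0,"ry":0,"rz":0}]' | sed -n '2p;4p'
python3 -m handwheel '[{"dx":0,"dy":0,"dz":0.0006,"rx":0,"ry":0,"rz":0},{"dx":0,"dy":0,"dz":0.0006,"rx":0,"ry":0,"rz":0}]'| sed -n '2p;4p'
```

```text
eef_pos: [0.5188, 0.2847, 0.1932]
contact_force: [0.2, 0.2, -1.0]
eef_pos: [0.5188, 0.2847, 0.1927]
contact_force: [-0.0, -1.1, -1.7]
```

```bash
python3 -m handwheel '[{"dx":0,"dy":0,"dz":0.0006,"rx":0,"ry":0,"rz":0},{"dx":0,"dy":0,"dz":0.0006,"rx":0,"ry":0,"rz":0}]'| sed -n '2p;4p'
python3 -m handwheel '[{"dx":0,"dy":0,"dz":0.0006,"rx":0,"ry":0,"rz":0},{"dx":0,"dy":0,"dz":0.0006,"rx":0,"ry":0,"rz":0}]'| sed -n '2p;4p'
```

```text
eef_pos: [0.5188, 0.2847, 0.1925]
contact_force: [-1.7, -0.5, 1.8]
eef_pos: [0.5188, 0.2848, 0.1925]
contact_force: [-2.7, -1.9, 6.5]
```

```bash
python3 -m handwheel '[{"dx":0,"dy":0,"dz":0,"rx":0,"ry":0,"rz":0},{"dx":0,"dy":0,"dz":0,"rx":0,"ry":0,"rz":0},{"dx":0,"dy":0,"dz":0,"rx":0,"ry":0,"rz":0}]' 0.58 | sed -n '2p;4,5p'
python3 -m handwheel '[{"dx":0,"dy":0,"dz":-0.01,"rx":0,"ry":0,"rz":0},{"dx":0,"dy":0,"dz":-0.035,"rx":0,"ry":0,"rz":0},{"dx":0,"dy":0,"dz":-0.09,"rx":0,"ry":0,"rz":0},{"dx":0,"dy":0,"dz":-0.15,"rx":0,"ry":0,"rz":0},{"dx":0,"dy":0,"dz":-0.19,"rx":0,"ry":0,"rz":0}]' | sed -n '2p;4,5p'
python3 -m handwheel '[{"dx":0,"dy":0,"dz":0,"rx":0,"ry":0,"rz":0},{"dx":0,"dy":0,"dz":0,"rx":0,"ry":0,"rz":0}]' | sed -n '1,2p'
python3 - <<'E'
from look import *
q=look("st1","bracket_slope",(.5431,.2662,.783+np.pi),.024,0,90)
a=np.load("st1.npz")
for thr in(60,110):
    R,o=pose(q,.024,0);uv=proj(np.vstack(PARTS)@R.T+o,a['K'],a['T']); m=bright(a['im'],[*uv.min(0),*uv.max(0)],thr,6);print(m.sum())
E
```

```text
eef_pos: [0.5189, 0.2847, 0.1917]
contact_force: [0.7, -0.4, -0.1]
opening: 0.0513
eef_pos: [0.5193, 0.2849, 0.3479]
contact_force: [0.1, 0.3, 0.5]
opening: 0.0511
time: 18.1
eef_pos: [0.5189, 0.2847, 0.3449]
st1 8724.0 (array([0.54288558, 0.26486227, 3.94267572]), np.float64(0.36397856712607096))
8825.0
8502.0
```

View pics/st1_fit.png

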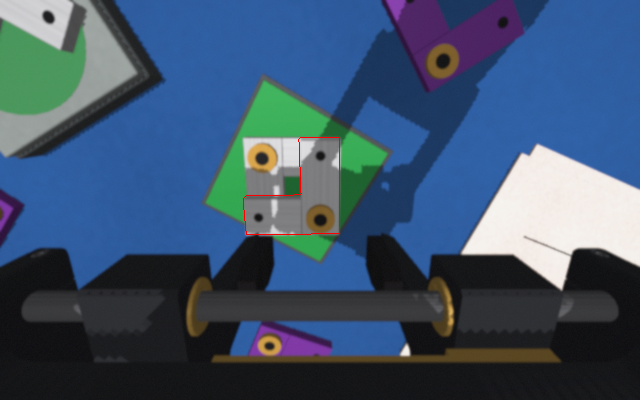

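```bash
cat > joint.py <<'E'
from h import *
def jfit(tag,qs,zs,thr=60,pad=6):
    a=np.load(tag+".npz");im,K,T=a['im'],a['K'],a['T']
    uv=np.vstack([proj(np.vstack(PARTS)@pose(q,z,0)[0].T+pose(q,z,0)[1],K,T) for q,z in zip(qs,zs)])
    m=bright_nc(im,[*uv.min(0),*uv.max(0)],thr,pad)
    n=len(qs); f=lambda x:np.abs(np.maximum.reduce([render(x[3*i:3*i+3],zs[i],0,K,T) for i in range(n)])-m).sum()
    x=np.ravel(qs)
    for sc in(.004,.0015):
        sim=np.vstack([x]+[x+d for d in np.diag(np.tile([sc,sc,sc*12],n))])
        r=minimize(f,x,method='Nelder-Mead',options=dict(initial_simplex=sim,xatol=1e-5,fatol=.01,maxfev=900)); x=r.x
    print(m.sum(),r.fun/m.sum(),x.reshape(n,3).round(4).tolist()); return x.reshape(n,3)
def bright_nc(im,bb,thr,pad):
    hsv=cv2.cvtColor(im,cv2.COLOR_RGB2HSV); l,t,r,b=[int(v) for v in bb]
    m=((hsv[...,2]>thr)&(hsv[...,1]<60))|((hsv[...,0]>8)&(hsv[...,0]<32)&(hsv[...,1]>70))|(hsv[...,2]<40)
    k=np.zeros_like(m);k[t-pad:b+pad,l-pad:r+pad]=1
    return cv2.morphologyEx((m&k).astype(np.uint8),cv2.MORPH_OPEN,np.ones((3,3))).astype(float)
E
python3 - <<'E'
from joint import *
jfit("st1",[(.5431,.2662,.783),(.5431,.2662,.783+np.pi)],[.01,.024])
from place import *
a=np.load("wslope2.npz");K,T=a['K'],a['T']
R0,p,s=now();print(p,s["time"],s["q"].round(3) if hasattr(s["q"],"round") else s["q"])
plan(R0,p,[(down(2.7),np.array([.55,.17,.34])),(down(1.5),np.array([.58,.08,.36])),(down(.261),np.array([.611,-.003,.35]))])
E
```

```text
8984.0 0.04826096066209208 [[0.5423, 0.2663, 0.7834], [0.5438, 0.2658, 3.9508]]
[0.51845326 0.28455388 0.34328151] 18.15 [ 0.301  0.277  1.62   0.     1.245 -2.054]
rows 3 dx:0.0244 dy:-0.0431 dz:0.0014 ry:-0.0007 rz:0.7807
rows 3 dx:0.0053 dy:-0.0492 dz:0.0014 ry:-0.0007 rz:0.7807
rows 3 dx:-0.0147 dy:-0.0473 dz:0.0014 ry:-0.0007 rz:0.7807
--
rows 3 dx:-0.0273 dy:-0.0286 dz:-0.0083 rz:0.7639
rows 3 dx:-0.0363 dy:-0.0157 dz:-0.0083 rz:0.7639
rows 3 dx:-0.0395 dy:-0.0003 dz:-0.0083 rz:0.7639
--
rows 3 dx:-0.0336 dy:0.0153 dz:0.0042 rz:0.7888
rows 3 dx:-0.0246 dy:0.0275 dz:0.0042 rz:0.7888
rows 3 dx:-0.0115 dy:0.0351 dz:0.0042 rz:0.7888
--
```

```bash
python3 -m handwheel '[{"dx":0.024,"dy":-0.043,"dz":0.001,"rx":0,"ry":0,"rz":0.78},{"dx":0.024,"dy":-0.043,"dz":0.001,"rx":0,"ry":0,"rz":0.78},{"dx":0.024,"dy":-0.043,"dz":0.001,"rx":0,"ry":0,"rz":0.78}]' 0.75 | head -1
python3 -m handwheel '[{"dx":0.005,"dy":-0.049,"dz":0.001,"rx":0,"ry":0,"rz":0.78},{"dx":0.005,"dy":-0.049,"dz":0.001,"rx":0,"ry":0,"rz":0.78},{"dx":0.005,"dy":-0.049,"dz":0.001,"rx":0,"ry":0,"rz":0.78}]' | head -1
python3 -m handwheel '[{"dx":-0.015,"dy":-0.047,"dz":0.001,"rx":0,"ry":0,"rz":0.78},{"dx":-0.015,"dy":-0.047,"dz":0.001,"rx":0,"ry":0,"rz":0.78},{"dx":-0.015,"dy":-0.047,"dz":0.001,"rx":0,"ry":0,"rz":0.78}]' | head -1
python3 -m handwheel '[{"dx":-0.027,"dy":-0.029,"dz":-0.008,"rx":0,"ry":0,"rz":0.764},{"dx":-0.027,"dy":-0.029,"dz":-0.008,"rx":0,"ry":0,"rz":0.764},{"dx":-0.027,"dy":-0.029,"dz":-0.008,"rx":0,"ry":0,"rz":0.764}]' | head -1
python3 -m handwheel '[{"dx":-0.036,"dy":-0.016,"dz":-0.008,"rx":0,"ry":0,"rz":0.764},{"dx":-0.036,"dy":-0.016,"dz":-0.008,"rx":0,"ry":0,"rz":0.764},{"dx":-0.036,"dy":-0.016,"dz":-0.008,"rx":0,"ry":0,"rz":0.764}]' | head -1
python3 -m handwheel '[{"dx":-0.04,"dy":0,"dz":-0.008,"rx":0,"ry":0,"rz":0.764},{"dx":-0.04,"dy":0,"dz":-0.008,"rx":0,"ry":0,"rz":0.764},{"dx":-0.04,"dy":0,"dz":-0.008,"rx":0,"ry":0,"rz":0.764}]' | head -1
python3 -m handwheel '[{"dx":-0.034,"dy":0.015,"dz":0.004,"rx":0,"ry":0,"rz":0.79},{"dx":-0.034,"dy":0.015,"dz":0.004,"rx":0,"ry":0,"rz":0.79},{"dx":-0.034,"dy":0.015,"dz":0.004,"rx":0,"ry":0,"rz":0.79}]' | head -1
python3 -m handwheel '[{"dx":-0.025,"dy":0.028,"dz":0.004,"rx":0,"ry":0,"rz":0.79},{"dx":-0.025,"dy":0.028,"dz":0.004,"rx":0,"ry":0,"rz":0.79},{"dx":-0.025,"dy":0.028,"dz":0.004,"rx":0,"ry":0,"rz":0.79}]' | head -1
python3 -m handwheel '[{"dx":-0.012,"dy":0.035,"dz":0.004,"rx":0,"ry":0,"rz":0.79},{"dx":-0.012,"dy":0.035,"dz":0.004,"rx":0,"ry":0,"rz":0.79},{"dx":-0.012,"dy":0.035,"dz":0.004,"rx":0,"ry":0,"rz":0.79},{"dx":-0.012,"dy":0.035,"dz":0.004,"rx":0,"ry":0,"rz":0.79}]' | head -1
python3 -m handwheel '[{"dx":0,"dy":0,"dz":0,"rx":0,"ry":0,"rz":0},{"dx":0,"dy":0,"dz":0,"rx":0,"ry":0,"rz":0},{"dx":0,"dy":0,"dz":0,"rx":0,"ry":0,"rz":0}]'
python3 - <<'E'
from look import *
q0=(.6111,-.0032,.2614)
q=look("wstage","bracket_stage",q0,.04,0,180)
a=np.load("wstage.npz"); im,K,T=a['im'],a['K'],a['T']
e=render(q0,.04,0,K,T); hsv=cv2.cvtColor(im,cv2.COLOR_RGB2HSV)
print(np.percentile(hsv[e>.5],[5,25,50,75,95],axis=0).tolist()); ring=(cv2.dilate(e,np.ones((25,25)))>.5)&(cv2.dilate(e,np.ones((7,7)))<.01); print(np.percentile(hsv[ring],[5,25,50,75,95],axis=0).tolist())
for thr in(100,130,160,200,220):
    R,o=pose(q0,.04,0);uv=proj(np.vstack(PARTS)@R.T+o,K,T); m=bright(im,[*uv.min(0),*uv.max(0)],thr,6);print(thr,m.sum(),fit(m,q0,.04,0,K,T))
E
```

```text
time: 18.45
time: 18.75
time: 19.05
time: 19.35
time: 19.65
time: 19.95
time: 20.25
time: 20.55
time: 20.95
time: 21.25
eef_pos: [0.6112, -0.0033, 0.3506]
tool_rot: [[0.966, 0.259, -0.001], [0.259, -0.966, 0.0], [-0.001, -0.0, -1.0]]
contact_force: [-0.3, -1.2, 0.1]
opening: 0.0663
gripper_force: 0.0
wstage 7011.0 (array([ 0.61109393, -0.00274307,  0.27145416]), np.float64(0.24709350292677335))
[[0.0, 0.0, 147.0], [67.0, 3.0, 184.0], [120.0, 4.0, 187.0], [120.0, 6.0, 232.0], [130.0, 140.0, 254.0]]
[[67.0, 7.0, 145.0], [67.0, 20.0, 225.0], [68.0, 106.0, 230.0], [78.0, 120.0, 235.0], [108.0, 173.0, 244.0]]
100 6906.0 (array([ 0.61094094, -0.0027275 ,  0.27508189]), np.float64(0.1285571512126426))
130 6875.0 (array([ 0.61094094, -0.0027275 ,  0.27508189]), np.float64(0.13364591800356507))
160 6646.0 (array([ 0.61089685, -0.00288194,  0.27728003]), np.float64(0.15665622252512199))
200 1354.0 (array([ 0.57574601, -0.01223139,  0.78463313]), np.float64(3.5475482955368265))
220 1332.0 (array([ 0.57505217, -0.0138304 ,  0.77717701]), np.float64(3.6094830124241892))
```

Run:
```python
from h import *
from cell import bot
a=np.load("wstage.npz"); im,K,T=a['im'],a['K'],a['T']; hsv=cv2.cvtColor(im,cv2.COLOR_RGB2HSV).astype(int)
q0=(.611,-.0028,.272); R,o=pose(q0,.04,0);uv=proj(np.vstack(PARTS)@R.T+o,K,T);l,t,r,b=[int(v) for v in[*uv.min(0),*uv.max(0)]]
k=np.zeros((400,640),bool);k[t-5:b+5,l-5:r+5]=1
for st in(9,12,15):
    m=((hsv[...,1]<st)|((hsv[...,0]>8)&(hsv[...,0]<32)&(hsv[...,1]>70))|(hsv[...,2]<50))&k
    m=cv2.morphologyEx(cv2.morphologyEx(m.astype(np.uint8),cv2.MORPH_OPEN,np.ones((3,3))),cv2.MORPH_CLOSE,np.ones((5,5)))
    n,lab,stt,_=cv2.connectedComponentsWithStats(m); m=(lab==1+np.argmax(stt[1:,4])).astype(float)
    x=fit(m,q0,.04,0,K,T);print(st,m.sum(),x)
q=(x[0]); o2=im.copy()
e=render(q,.04,0,K,T);c,_=cv2.findContours((e>.5).astype(np.uint8),0,2);cv2.drawContours(o2,c,-1,(255,0,0),1)
cv2.imwrite("pics/wstage_fit.png",cv2.resize(o2[t-30:b+30,l-30:r+30,::-1],None,fx=3,fy=3))
```

```text
9 6231.0 (array([ 0.61025601, -0.00239728,  0.26828457]), np.float64(0.1408737463850891))
12 6315.0 (array([ 0.61048185, -0.00243644,  0.26617166]), np.float64(0.1341617375374536))
15 6426.0 (array([ 0.60997063, -0.00217664,  0.27374543]), np.float64(0.12183165205079854))
```

View pics/wstage_fit.png

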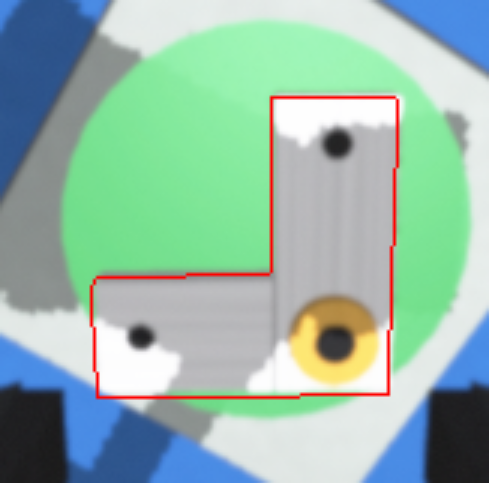

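```bash
cat > holes.py <<'E'
from h import *
def holes(tag,q,z,pts=((.035,-.03,.014),(-.03,.035,.014),(-.03,-.03,.021))):
    a=np.load(tag+".npz");im,K,T=a['im'].astype(float).mean(2),a['K'],a['T']
    pts=np.array(pts); W=[]
    R,o=pose(q,z,0)
    for P,uv in zip(pts,proj(pts@R.T+o,K,T)):
        for _ in range(3):
            u0,v0=uv.round().astype(int); vv,uu=np.mgrid[v0-7:v0+8,u0-7:u0+8]
            w=np.clip(85-im[v0-7:v0+8,u0-7:u0+8],0,None); uv=np.array([(w*uu).sum(),(w*vv).sum()])/w.sum()
        r=T[:3,:3]@np.linalg.inv(K)@np.array([*uv,1]); W.append(T[:3,3]+r*(z+P[2]-T[2,3])/r[2])
    W=np.array(W); A=pts[:,:2]-pts[:,:2].mean(0); B=W[:,:2]-W[:,:2].mean(0)
    th=np.arctan2((A[:,0]*B[:,1]-A[:,1]*B[:,0]).sum(),(A*B).sum()); c,s=np.cos(th),np.sin(th); M=np.array([[c,-s],[s,c]])
    t=W[:,:2].mean(0)-M@pts[:,:2].mean(0); res=W[:,:2]-(pts[:,:2]@M.T+t)
    print(tag,t.round(4),th.round(4),"res mm",(res*1e3).round(1).tolist())
    return [*t,th]
E
python3 - <<'E'
from holes import *
holes("wstage",(.6104,-.0025,.266),.04)
holes("wbase",(.5431,.2662,.783),.01)
holes("wbase2",(.5431,.2662,.783),.01)
holes("st1",(.5431,.2662,.783+np.pi),.024)
E
```

```text
wstage [ 0.6125 -0.0026] 0.2691 res mm [[-0.7, -0.0], [0.2, -0.2], [0.5, 0.2]]
wbase [0.5428 0.2661] 0.7803 res mm [[-0.1, -0.0], [0.1, -0.0], [-0.0, 0.0]]
wbase2 [0.5431 0.2661] 0.7802 res mm [[-0.1, -0.1], [0.1, -0.0], [0.0, 0.1]]
st1 [0.5435 0.2659] -2.3589 res mm [[0.2, 0.1], [-0.2, 0.1], [-0.0, -0.1]]
```

Run:
```python
from place import *
R0,p,s=now(); q=(.6119,-.0026,.269)
T=target(q,.04,[.004,-.03,.1685]); plan(R0,p,[(T[0],T[1]+[0,0,.05]),T]); print(T[1])
```

```text
rows 2 dx:0.0064 dy:0.0368 dz:0.1153 rx:-0.0005 ry:0.0012 rz:-0.0145
--
rows 2 dz:0.0625
--
[ 0.62372917 -0.03045804  0.2085    ]
```

```bash
python3 -m handwheel '[{"dx":0.0064,"dy":0.037,"dz":0.115,"rx":0,"ry":0.001,"rz":-0.0145},{"dx":0.0064,"dy":0.037,"dz":0.115,"rx":0,"ry":0.001,"rz":-0.0145},{"dx":0.0064,"dy":0.037,"dz":0.115,"rx":0,"ry":0.001,"rz":-0.0145}]' | head -1
python3 -m handwheel '[{"dx":0,"dy":0,"dz":0.016,"rx":0,"ry":0,"rz":0},{"dx":0,"dy":0,"dz":0.032,"rx":0,"ry":0,"rz":0},{"dx":0,"dy":0,"dz":0.048,"rx":0,"ry":0,"rz":0},{"dx":0,"dy":0,"dz":0.0625,"rx":0,"ry":0,"rz":0},{"dx":0,"dy":0,"dz":0.0625,"rx":0,"ry":0,"rz":0}]' | head -1
python3 -m handwheel '[{"dx":0,"dy":0,"dz":0,"rx":0,"ry":0,"rz":0},{"dx":0,"dy":0,"dz":0,"rx":0,"ry":0,"rz":0}]'
python3 -m handwheel '[{"dx":0,"dy":0,"dz":0,"rx":0,"ry":0,"rz":0},{"dx":0,"dy":0,"dz":0,"rx":0,"ry":0,"rz":0},{"dx":0,"dy":0,"dz":0,"rx":0,"ry":0,"rz":0},{"dx":0,"dy":0,"dz":0,"rx":0,"ry":0,"rz":0},{"dx":0,"dy":0,"dz":0,"rx":0,"ry":0,"rz":0}]' 0.3 50
python3 - <<'E'
from place import *
R0,p,s=now(); q=(.6119,-.0026,.269); R,o=pose(q,.04,0); g=R.T@(p-o); print("g",g)
q2=(.5432,.266,.7815)
T=target(q2,.038,[g[0],-.03,g[2]]); print(T[1])
plan(R0,p,[(R0,p+[0,0,.08]),(T[0],T[1]+[0,0,.10])])
E
```

```text
time: 21.6
time: 22.1
time: 22.3
eef_pos: [0.6242, -0.0308, 0.2096]
tool_rot: [[0.964, 0.265, 0.001], [0.265, -0.964, -0.0], [0.001, 0.0, -1.0]]
contact_force: [0.6, 0.5, 0.0]
opening: 0.0661
gripper_force: 0.0
time: 22.8
eef_pos: [0.6239, -0.0308, 0.2092]
tool_rot: [[0.964, 0.264, 0.0], [0.264, -0.964, 0.0], [0.0, -0.0, -1.0]]
contact_force: [0.2, 1.1, 1.8]
opening: 0.0396
gripper_force: 50.0
g [ 0.00408705 -0.03034324  0.16915295]
[0.56723157 0.24758296 0.20715295]
rows 2 dz:-0.1
--
rows 3 dx:0.0118 dy:-0.1771 dz:-0.0112 ry:-0.0004 rz:-0.4907
rows 3 dx:0.0565 dy:-0.1683 dz:-0.0112 ry:-0.0004 rz:-0.4907
--
```

```bash
python3 -m handwheel '[{"dx":0,"dy":0,"dz":-0.01,"rx":0,"ry":0,"rz":0},{"dx":0,"dy":0,"dz":-0.035,"rx":0,"ry":0,"rz":0},{"dx":0,"dy":0,"dz":-0.065,"rx":0,"ry":0,"rz":0},{"dx":0,"dy":0,"dz":-0.1,"rx":0,"ry":0,"rz":0}]' | sed -n '2p;4,5p'
python3 -m handwheel '[{"dx":0.002,"dy":-0.035,"dz":-0.002,"rx":0,"ry":0,"rz":-0.1},{"dx":0.004,"dy":-0.071,"dz":-0.004,"rx":0,"ry":0,"rz":-0.2},{"dx":0.007,"dy":-0.106,"dz":-0.007,"rx":0,"ry":0,"rz":-0.3},{"dx":0.009,"dy":-0.142,"dz":-0.009,"rx":0,"ry":0,"rz":-0.4},{"dx":0.012,"dy":-0.177,"dz":-0.011,"rx":0,"ry":0,"rz":-0.491}]' | head -1
python3 -m handwheel '[{"dx":0.011,"dy":-0.034,"dz":-0.002,"rx":0,"ry":0,"rz":-0.1},{"dx":0.022,"dy":-0.067,"dz":-0.004,"rx":0,"ry":0,"rz":-0.2},{"dx":0.034,"dy":-0.101,"dz":-0.007,"rx":0,"ry":0,"rz":-0.3},{"dx":0.045,"dy":-0.135,"dz":-0.009,"rx":0,"ry":0,"rz":-0.4},{"dx":0.056,"dy":-0.168,"dz":-0.011,"rx":0,"ry":0,"rz":-0.491}]' | head -1
python3 -m handwheel '[{"dx":0,"dy":0,"dz":0,"rx":0,"ry":0,"rz":0},{"dx":0,"dy":0,"dz":0,"rx":0,"ry":0,"rz":0},{"dx":0,"dy":0,"dz":0,"rx":0,"ry":0,"rz":0}]'
python3 - <<'E'
from place import *
from cell import bot
M=bot.camera_model("wrist");R0,p,s=now();im,d=bot.snapshot("wrist"); K,T=M["K"],M["T"]; np.savez("hand2.npz",im=im,d=d,K=K,T=T)
g=np.array([.0041,-.03,.1690]);Rb=R0@np.diag([1,-1,-1]);o=p-Rb@g
# hole in hand, compared with hand1 (measured there .0338,-.0291 with g x=.0037, true x shift from placing)
gr=im.astype(float).mean(2)[190:220,303:338]; w=np.clip(60-gr,0,None); vv,uu=np.mgrid[190:220,303:338]; uv=[(w*uu).sum()/w.sum(),(w*vv).sum()/w.sum()]
r=Rb.T@(T[:3,:3]@np.linalg.inv(K)@np.array([*uv,1]));c=Rb.T@(T[:3,3]-o); print("hole",uv,(c+r*(.014-c[2])/r[2]).round(4))
v,u=np.mgrid[185:280:3,290:352:3]; v,u=v.ravel(),u.ravel(); z=d[v,u];P=np.c_[(u-K[0,2])/K[0,0],(v-K[1,2])/K[1,1],np.ones(len(u))]*z[:,None]
L=((P@T[:3,:3].T+T[:3,3])-o)@Rb; L=L[np.abs(L[:,2]-.014)<.01];print("top z",np.median(L[:,2]),np.linalg.lstsq(np.c_[L[:,:2]-L[:,:2].mean(0),np.ones(len(L))],L[:,2],rcond=None)[0])
print(p,s["contact_force"])
E
```

```text
eef_pos: [0.6232, -0.0308, 0.2887]
contact_force: [0.5, 0.1, -2.5]
opening: 0.0395
time: 23.7
time: 24.2
time: 24.5
eef_pos: [0.5672, 0.2462, 0.3063]
tool_rot: [[0.71, 0.704, -0.0], [0.704, -0.71, -0.0], [-0.001, 0.0, -1.0]]
contact_force: [-0.4, 0.1, -2.9]
opening: 0.0399
gripper_force: 50.0
hole [np.float64(319.64842798825475), np.float64(205.62805271073552)] [ 0.0346 -0.0308  0.014 ]
top z 0.012936540162139031 [ 0.00362193 -0.00151219  0.01291458]
[0.56715476 0.24624798 0.30632469] [-0.36904299  0.13721749 -2.92274031]
```

Run:
```python
from place import *
ps=[];Rs=[]
R0,p,s=now()
T=target((.5432,.266,.7812),.038,[.0051,-.03,.169]); print(p-T[1])
plan(R0,p,[(T[0],T[1]+[0,0,.012])])
```

```text
[-0.00066659 -0.00224217  0.09939019]
rows 2 dx:0.0026 dy:-0.0014 dz:0.1092 rx:0.0002 ry:0.0007 rz:-0.0015
--
```

```bash
python3 -m handwheel '[{"dx":0.0026,"dy":-0.0014,"dz":0.03,"rx":0,"ry":0.0007,"rz":-0.0015},{"dx":0.0026,"dy":-0.0014,"dz":0.06,"rx":0,"ry":0.0007,"rz":-0.0015},{"dx":0.0026,"dy":-0.0014,"dz":0.09,"rx":0,"ry":0.0007,"rz":-0.0015},{"dx":0.0026,"dy":-0.0014,"dz":0.109,"rx":0,"ry":0.0007,"rz":-0.0015},{"dx":0.0026,"dy":-0.0014,"dz":0.109,"rx":0,"ry":0.0007,"rz":-0.0015}]' | head -1
python3 -m handwheel '[{"dx":0,"dy":0,"dz":0.004,"rx":0,"ry":0,"rz":0},{"dx":0,"dy":0,"dz":0.008,"rx":0,"ry":0,"rz":0},{"dx":0,"dy":0,"dz":0.011,"rx":0,"ry":0,"rz":0},{"dx":0,"dy":0,"dz":0.011,"rx":0,"ry":0,"rz":0},{"dx":0,"dy":0,"dz":0.011,"rx":0,"ry":0,"rz":0}]'
python3 - <<'E'
from place import *
R0,p,s=now()
T=target((.5432,.266,.7812),.038,[.0051,-.03,.169]); print(p-T[1],s["contact_force"])
plan(R0,p,[(T[0],T[1]+[0,0,.0015])])
E
```

```text
time: 25.05
time: 25.55
eef_pos: [0.5679, 0.2494, 0.211]
tool_rot: [[0.709, 0.705, 0.001], [0.705, -0.709, 0.001], [0.001, 0.0, -1.0]]
contact_force: [-0.1, -0.7, -2.0]
opening: 0.0397
gripper_force: 50.0
[-6.34635792e-05  1.11646806e-03  3.96023392e-03] [-0.05473505 -0.71433037 -1.97020933]
rows 1 dx:-0.0009 dy:0.001 dz:0.0031 rx:0.0007 ry:-0.0021 rz:0.0031
--
```

```bash
python3 -m handwheel '[{"dx":-0.0006,"dy":0.0006,"dz":0.001,"rx":0,"ry":0,"rz":0.001},{"dx":-0.0006,"dy":0.0006,"dz":0.002,"rx":0,"ry":0,"rz":0.001},{"dx":-0.0006,"dy":0.0006,"dz":0.003,"rx":0,"ry":0,"rz":0.001},{"dx":-0.0006,"dy":0.0006,"dz":0.003,"rx":0,"ry":0,"rz":0.001}]' | sed -n '2p;4p'
python3 -m handwheel '[{"dx":0,"dy":0,"dz":0.0007,"rx":0,"ry":0,"rz":0},{"dx":0,"dy":0,"dz":0.0007,"rx":0,"ry":0,"rz":0}]'| sed -n '2p;4p'
python3 -m handwheel '[{"dx":0,"dy":0,"dz":0.0006,"rx":0,"ry":0,"rz":0},{"dx":0,"dy":0,"dz":0.0006,"rx":0,"ry":0,"rz":0}]'| sed -n '2p;4p'
```

```text
eef_pos: [0.5677, 0.2486, 0.208]
contact_force: [0.6, -0.3, -2.3]
eef_pos: [0.5677, 0.2486, 0.2075]
contact_force: [-0.1, -0.5, -2.8]
eef_pos: [0.5678, 0.2487, 0.2072]
contact_force: [-0.2, -1.3, -2.5]
```

```bash
python3 -m handwheel '[{"dx":0,"dy":0,"dz":0.0006,"rx":0,"ry":0,"rz":0},{"dx":0,"dy":0,"dz":0.0006,"rx":0,"ry":0,"rz":0}]'| sed -n '2p;4p'
python3 -m handwheel '[{"dx":0,"dy":0,"dz":0.0006,"rx":0,"ry":0,"rz":0},{"dx":0,"dy":0,"dz":0.0006,"rx":0,"ry":0,"rz":0}]'| sed -n '2p;4p'
```

```text
eef_pos: [0.5678, 0.2487, 0.2072]
contact_force: [-2.7, -0.8, 3.3]
eef_pos: [0.5678, 0.2487, 0.2071]
contact_force: [-4.6, -1.8, 8.4]
```

Contact. Release, retreat and check.

```bash
python3 -m handwheel '[{"dx":0,"dy":0,"dz":0,"rx":0,"ry":0,"rz":0},{"dx":0,"dy":0,"dz":0,"rx":0,"ry":0,"rz":0},{"dx":0,"dy":0,"dz":0,"rx":0,"ry":0,"rz":0}]' 0.58 | sed -n '2p;4,5p'
python3 -m handwheel '[{"dx":0,"dy":0,"dz":-0.01,"rx":0,"ry":0,"rz":0},{"dx":0,"dy":0,"dz":-0.035,"rx":0,"ry":0,"rz":0},{"dx":0,"dy":0,"dz":-0.09,"rx":0,"ry":0,"rz":0},{"dx":0,"dy":0,"dz":-0.15,"rx":0,"ry":0,"rz":0},{"dx":0,"dy":0,"dz":-0.19,"rx":0,"ry":0,"rz":0}]' | sed -n '2p;4,5p'
python3 -m handwheel '[{"dx":0,"dy":0,"dz":0,"rx":0,"ry":0,"rz":0},{"dx":0,"dy":0,"dz":0,"rx":0,"ry":0,"rz":0},{"dx":0,"dy":0,"dz":0,"rx":0,"ry":0,"rz":0}]' | sed -n '1,2p'
python3 - <<'E'
from look import *
from holes import holes
from joint import jfit
b=(.543,.2661,.7805)
M=bot.camera_model("wrist");im,d=bot.snapshot("wrist");np.savez("st2.npz",im=im,d=d,K=M["K"],T=M["T"])
cv2.imwrite("pics/st2.png",im[:,:,::-1])
holes("st2",b,.038)
jfit("st2",[b,(b[0],b[1],b[2]+np.pi),b],[.01,.024,.038])
E
```

```text
eef_pos: [0.5679, 0.2486, 0.2061]
contact_force: [-0.6, 0.6, -1.2]
opening: 0.0512
eef_pos: [0.5682, 0.2487, 0.3624]
contact_force: [0.4, -0.8, 0.4]
opening: 0.0513
time: 27.85
eef_pos: [0.5671, 0.2484, 0.3567]
st2 [0.5442 0.2663] 0.7773 res mm [[-0.1, -0.1], [0.2, -0.2], [-0.0, 0.3]]
9323.0 0.03724207263083287 [[0.5426, 0.2656, 0.7795], [0.5443, 0.2657, 3.9228], [0.5439, 0.2667, 0.7981]]
```

View pics/st2.png

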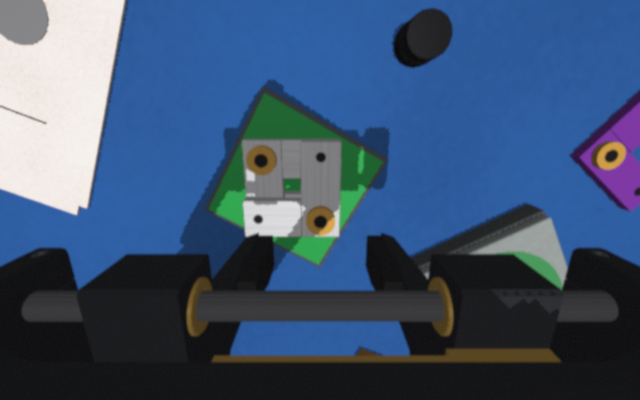

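The picture shows a square stack: the middle boss is at (261,160), the top boss at (320,221), and the arm ends lie on arm ends. The layers are within about 1 mm of each other, and the robot is clear.

```bash
python3 -c "
from cell import bot
print(bot.job_done())"
```

```text
the job is handed in; nothing more can be done
None
```

Both brackets, the slope one first and then the stage one, are stacked half-turned on the base bracket with every boss up and outlines within about 1–2 mm; both were let go and the job was handed in at about 28 s of the 59 s.

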